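Find the ballasted rocket payload case and bolt it into the cradle

ROBOT

A 6-joint arm with a two-finger parallel gripper is mounted at the origin on the work surface. World frame = base frame: x ahead of the robot, y to its left, z up, the work surface at z = 0. Lengths are in m, angles in degrees, forces in N, time in s.
With the tool pointing down it reaches from about 0.4 to 0.825 m from the base axis. Payload 7 kg.
Tool frame: the origin (TCP) lies midway between the tips of the shut fingers; the grasp point (between the pads) lies 19 mm behind it (r.hold_point_z is the distance from the TCP to the grasp point, in m); x points along the fingers, y is the direction in which the jaws open and shut, and the axes are right-handed (so a half turn about x gives the same grasp; the last joint's range is limited). The gripper opens to 88 mm and grips with 3 to 60 N. Pads are 19 mm wide; open, the fingers measure 130 mm over their backs; the gripper's body (78 mm by 193 mm) begins 47 mm behind the grasp point.
Start: joints at [-59.295, 20.546, 0.682, 0, -70.136, -16.507], TCP at [0.166, -0.654, 0.227] pointing down, gripper open.
Joint ranges: [-176.03, 176.03], [-82.01, 121.73], [-58.28, 71.71], [-173.87, 95.51], [-174.79, -0.11], [-173.66, 173.66]. Speed limits (degrees/s): [136.94, 136.94, 172.46, 180, 180, 180].

INTERFACE

Orientations are given as [roll, pitch, yaw] about the fixed x, y, z axes, in that order (R = Rz(yaw) Ry(pitch) Rx(roll)).
In Python, from plant import r, viewer, order gives the robot as it stands. The module is installed in compiled form; this text tells all that it offers.
- The arm moves only by the shell command python3 -m creep 'ROWS' [FORCE]. ROWS is JSON, a list of rows, each an object of numbers: "ax", "ay", "az": the turn, a rotation vector about the tool's x, y, z in degrees; "tx", "ty", "tz": the shift along the tool's x, y, z in m; "fingers": the finger opening in m, from 0 to 0.0876. A call has 1 to 5 rows; each row is the pose to reach, as a shift and turn from the pose commanded when the call began, along the tool's axes at that moment; what a row does not reach only later rows make up. A row lasts 1/10 s, in which the tool goes at most 50 mm and 8.59 degrees, less where a joint would pass 70% of its speed; a pose out of reach is approached as far as the arm can. A call with a gripper value outside its range is refused whole. The fingers move at their own pace and stop on an object; FORCE is the grip in N (left out, the last holds). Time passes only in rows, so rows that repeat a pose let the fingers close. It gives the time, the measured TCP pose, the force and the opening at its end, in the units of the state.
- r.get_state(): the state, without advancing time (a new reading comes with each control period).
- viewer.capture(name): name is "scene" or "side" or "wrist"; returns a dict with "pixels" (384x512x3 uint8, blue, green, red), "depth" (384x512 float32, m along the optical axis (not along the pixel's ray), 0 where there is no reading), "fx", "fy", "cx", "cy" (pixels), "rvec" (rotation vector, rad) and "tvec" (3), from world to camera coordinates, as OpenCV has them; the wrist camera has in their place "T_tool_cam" (4x4, takes a point from camera to tool coordinates, whose origin is the TCP and whose axes are the tool frame's). Camera axes: x right, y down, z forward; pixel columns grow to the right and rows downward; lengths in m; the calibration is good to about 2 mm. A picture is of the moment at which its call begins: read the wrist's pose just before it.
- order.close_job(): hands the job in, once; it reports no verdict.
The state is a dict: "time_s": time; "joints": joint angles; "qd": joint speeds; "joint_torque": joint torques, N m; "tcp_pos": TCP position; "eef_rot": TCP orientation; "contact_force": force on the tool from outside, world axes, zero at the start; "moment": the same for the moment, N m; "gripper_width": finger opening in m.
Only numpy, scipy, OpenCV 4.12 (cv2) and the standard library are available. Lean on these libraries where they do the work, as an engineer would, in place of code of your own. Each camera call takes 0.05 s, during which the arm holds its last target.

TASK

One of the three identical closed payload cases holds the ballast: find the heavier one by lifting them, and set it gently in the blue nest of the cradle, flat on its floor, leaving the two empty ones standing upright on the table. Then push the red knob of the sprung bolt towards the case and sideways into its holding notch, so that the bolt stays across the case when you let go. Tip no case over and do not disturb the glue, nose cones, caps or tape.

Things in the scene. Friction and masses are not known exactly. Their poses are not given: they have to be found in the camera images.
- case_a: closed case, white with grey lid and red patches, 66 (own x) x 46 (own y) x 50 mm high; origin at the centre of its underside, z up. The three look alike; a half turn looks the same. Only lifting tells the weight: empty 0.15 to 0.21 kg, the loaded one 0.36 to 0.48 kg (which it is changes at each start). Content may shift by 3 mm. Can be gripped across either pair of sides
- case_b: closed case, white with grey lid and red patches, 66 (own x) x 46 (own y) x 50 mm high; origin at the centre of its underside, z up. The three look alike; a half turn looks the same. Only lifting tells the weight: empty 0.15 to 0.21 kg, the loaded one 0.36 to 0.48 kg (which it is changes at each start). Content may shift by 3 mm. Can be gripped across either pair of sides
- case_c: closed case, white with grey lid and red patches, 66 (own x) x 46 (own y) x 50 mm high; origin at the centre of its underside, z up. The three look alike; a half turn looks the same. Only lifting tells the weight: empty 0.15 to 0.21 kg, the loaded one 0.36 to 0.48 kg (which it is changes at each start). Content may shift by 3 mm. Can be gripped across either pair of sides
- cradle: fixed cradle, turned differently at each start. Origin on the table under the nest centre, z up, own +x from the nest to the bolt block. Grey base plate 10 mm thick, x -50 to 165 mm, y -45 to 45 mm. Blue bolt block with a grey slot plate on top: x 64 (slot plate; block from 70) to 165 mm, y -22 to 41 mm, top of the slot plate 84 mm above the table.
- nest (a point): centre of the nest's floor, 10 mm above the table, axes as the cradle's. The nest is a flat area 76 (x) x 56 mm (y) ringed by blue rails 4 mm wide that rise 8 mm above its floor; a case lies in it with its long side along cradle x, with 5 mm of play all round
- knob (a point): on the axis of the bolt's red knob (20 mm diameter, 88 to 124 mm above the table), at grip height 112 mm; axes as the cradle's. Moves with the bolt; bolt back: 134 mm from the nest centre along cradle +x. Its 10 mm stem runs in a J-shaped slot: 58 mm towards the nest (cradle -x), at that front end 19 mm sideways to cradle +y, then 6 mm back (+x) into the holding notch
- bolt_slide (a joint): travel of the bolt towards the nest (cradle -x), m: 0 back stop, 0.058 front stop. A spring pushes it back, 3.6 N at 0 to 7 N at the front. Beyond 0.052 it can move sideways; in the notch it rests at about 0.046 and its 24 mm wide steel bar lies 4 mm above the end of the case. When back, the bar's tip is 64 mm from the nest centre
- bolt (a joint): sideways travel of the bolt (cradle +y), in m: 0 = in the straight part of the slot, 0.019 = far side of the notch; over about 0.0145 = behind the lip, in the notch. No spring, only light friction
- cone_a: white nose cone standing on its base, 40 mm diameter, 73 mm high, origin under its centre; stands close to a case; leave it alone
- cone_b: second nose cone, same size; stands close to a case; leave it alone
- glue: white glue bottle with red cap, 40 mm diameter, 95 mm high, origin under its centre; stands close to a case; leave it alone
- cap_a: small red end cap, 24 mm diameter, 24 mm high, origin under its centre; near the cradle; leave it alone
- cap_b: second red end cap, same size; leave it alone
- tape: yellow roll of tape lying flat, 84 mm diameter, 22 mm high, origin under its centre; leave it alone
There are look-alikes about, which are no part of the job. What is shaped like the case_c but green, orange or yellow is not meant.

How it is judged (in metres and radians):
On the way:
1. the loaded case lies in the nest, let go, with the bolt still back (((horizontal distance between case_a and nest below 0.01 m and z of case_a in the frame of nest below 0.004 m and angle between the x axis of case_a and the x axis of nest, either way round below 0.2 rad and angle between case_a's own z axis and vertical below 0.08 rad and contact force between case_a and cradle above 2.8 N and contact force between the fingers and case_a below 0.3 N and linear speed of case_a below 0.03 m/s and value of joint bolt_slide below 0.015 m) or (horizontal distance between case_b and nest below 0.01 m and z of case_b in the frame of nest below 0.004 m and angle between the x axis of case_b and the x axis of nest, either way round below 0.2 rad and angle between case_b's own z axis and vertical below 0.08 rad and contact force between case_b and cradle above 2.8 N and contact force between the fingers and case_b below 0.3 N and linear speed of case_b below 0.03 m/s and value of joint bolt_slide below 0.015 m) or (horizontal distance between case_c and nest below 0.01 m and z of case_c in the frame of nest below 0.004 m and angle between the x axis of case_c and the x axis of nest, either way round below 0.2 rad and angle between case_c's own z axis and vertical below 0.08 rad and contact force between case_c and cradle above 2.8 N and contact force between the fingers and case_c below 0.3 N and linear speed of case_c below 0.03 m/s and value of joint bolt_slide below 0.015 m))), for 0.15 s.
At the end, for the whole second after the job is handed in: Loaded case (over 2.8 N on the cradle) released at rest in the nest: within 10 mm of centre, 4 mm of floor height, 0.2 rad of yaw, 0.08 rad of tilt. Bolt at rest in its notch: slide 41-51 mm, sideways over 12.5 mm. The two others at rest on the table, within 5 mm of height, 0.08 rad of tilt (((horizontal distance between case_a and nest below 0.01 m and z of case_a in the frame of nest below 0.004 m and angle between the x axis of case_a and the x axis of nest, either way round below 0.2 rad and angle between each of case_a, case_b, case_c's own z axis and vertical below 0.08 rad and contact force between case_a and cradle above 2.8 N and contact force between the fingers and case_a below 0.3 N and linear speed of each of case_a, case_b, case_c below 0.03 m/s and height (world z) of each of case_b, case_c below 0.005 m) or (horizontal distance between case_b and nest below 0.01 m and z of case_b in the frame of nest below 0.004 m and angle between the x axis of case_b and the x axis of nest, either way round below 0.2 rad and angle between each of case_b, case_a, case_c's own z axis and vertical below 0.08 rad and contact force between case_b and cradle above 2.8 N and contact force between the fingers and case_b below 0.3 N and linear speed of each of case_b, case_a, case_c below 0.03 m/s and height (world z) of each of case_a, case_c below 0.005 m) or (horizontal distance between case_c and nest below 0.01 m and z of case_c in the frame of nest below 0.004 m and angle between the x axis of case_c and the x axis of nest, either way round below 0.2 rad and angle between each of case_c, case_a, case_b's own z axis and vertical below 0.08 rad and contact force between case_c and cradle above 2.8 N and contact force between the fingers and case_c below 0.3 N and linear speed of each of case_c, case_a, case_b below 0.03 m/s and height (world z) of each of case_a, case_b below 0.005 m)) and value of joint bolt_slide between 0.041 and 0.051 m and value of joint bolt above 0.0125 m and velocity of joint bolt_slide below 0.01 m/s); the robot touches nothing.
It fails at once if a case is tipped (over 0.6 rad) (angle between any of case_a, case_b, case_c's own z axis and vertical above 0.6 rad).
It fails at once if a bystander (nose cone, glue, cap, tape) is pushed more than 30 mm or tipped over 0.5 rad (distance of any of cone_a, cone_b, glue, cap_a, cap_b, tape from where it was at the start of the episode above 0.03 m or angle between any of cone_a, cone_b, glue, cap_a, cap_b, tape's own z axis and vertical above 0.5 rad).
It fails at once if a case is dropped or slammed on the cradle (over 60 N) (contact force between any of case_a, case_b, case_c and cradle above 60 N).
It also fails if it takes over 70 s, if anything falls off the work surface, if the arm or the gripper's body presses on something with over 40 N, if the wrist force passes 120 N, or if a joint passes its speed limit or range.

## Working session

There is one attempt and no reset: what is moved stays moved. The work goes in short steps, Python scripts to look and compute and a shell command to move; the robot and the scene stay as the last step left them, time stands still between calls to the robot, and variables do not carry over. Pictures are saved under pics/ and viewed, and the job is handed in when it is done.

```bash
mkdir -p pics; ls
cat > h.py <<'E'
import numpy as np, cv2, pickle
from plant import r, viewer, order
from scipy.spatial.transform import Rotation as R
def cap(n,tag):
    s=r.get_state(); c=viewer.capture(n); c['state']=s
    cv2.imwrite(f'pics/{tag}.png',c['pixels']); pickle.dump(c,open(f'{tag}.pkl','wb')); return c
def campose(c):
    if 'T_tool_cam' in c:
        s=c['state'];T=np.eye(4);T[:3,:3]=R.from_euler('xyz',s['eef_rot'],degrees=True).as_matrix();T[:3,3]=s['tcp_pos'];return T@c['T_tool_cam']
    T=np.eye(4);M=cv2.Rodrigues(np.array(c['rvec'],float))[0];T[:3,:3]=M.T;T[:3,3]=-M.T@np.array(c['tvec'],float).ravel();return T
def cloud(c):
    d=c['depth'];v,u=np.mgrid[:d.shape[0],:d.shape[1]]
    P=np.stack([(u-c['cx'])/c['fx']*d,(v-c['cy'])/c['fy']*d,d],-1);T=campose(c)
    W=P@T[:3,:3].T+T[:3,3];W[d<=0]=np.nan;return W
def ray(c,u,v,z):
    T=campose(c);d=T[:3,:3]@np.array([(u-c['cx'])/c['fx'],(v-c['cy'])/c['fy'],1]);o=T[:3,3];return o+d*(z-o[2])/d[2]
E
python3 - <<'E'
from h import *
print(r.get_state(), r.hold_point_z)
for n in ('scene','side','wrist'):
    c=cap(n,n+'0'); print(n,campose(c).round(3))
E
```

```text
pics
{'time_s': 0.0, 'joints': array([-5.92939726e+01,  2.05910418e+01,  6.34028474e-01, -2.00519126e-02,
       -7.01365251e+01, -1.65057428e+01]), 'qd': array([-0.07684273,  0.03930092, -0.06060378,  0.02150959, -0.046866  ,
        0.04176966]), 'joint_torque': array([ 8.83466837e-04, -5.82719493e+01,  2.93070316e+01,  6.99725166e+00,
        7.11611530e-03, -1.54100935e-04]), 'tcp_pos': array([ 0.16542431, -0.65390779,  0.22562929]), 'eef_rot': array([ 95.11345269,  89.90458048, 109.30690864]), 'contact_force': array([ 0.19917886,  0.33931286, -0.61053371]), 'moment': array([-0.04187175, -0.06003148,  0.00187985]), 'gripper_width': 0.08788629575289966} 0.0188
scene [[ 0.819  0.375 -0.434  1.064]
 [ 0.574 -0.548  0.609 -0.648]
 [-0.01  -0.748 -0.664  0.849]
 [ 0.     0.     0.     1.   ]]
side [[ 0.975 -0.151  0.164  0.433]
 [-0.222 -0.618  0.754 -0.665]
 [-0.013 -0.772 -0.636  0.694]
 [ 0.     0.     0.     1.   ]]
wrist [[-0.245  0.936  0.253  0.097]
 [ 0.969  0.237  0.065 -0.67 ]
 [ 0.001  0.261 -0.965  0.384]
 [ 0.     0.     0.     1.   ]]
```

View pics/scene0.png

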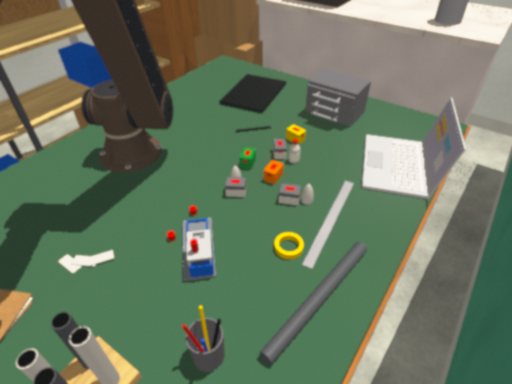

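View pics/side0.png

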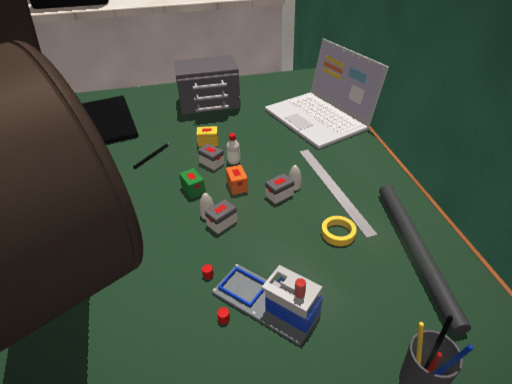

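View pics/wrist0.png

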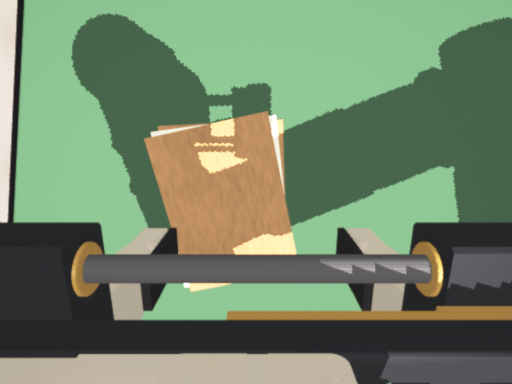

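The scene view shows three grey-lidded cases, at px (235,187) by a cone, (289,195) by a cone and (280,149) by the glue. The cradle is at (200,247). Green, orange and yellow decoys stand between the cases. Next I'll locate everything from depth.

Run:
```python
from h import *
from scipy import ndimage
for n in ('scene0','side0'):
    c=pickle.load(open(n+'.pkl','rb'));W=cloud(c);img=c['pixels']
    z=W[...,2]
    m=(z>0.006)&(z<0.15)&(np.hypot(W[...,0],W[...,1])<0.95)&(W[...,0]>0.2)
    lab,k=ndimage.label(m)
    for i in range(1,k+1):
        q=lab==i
        if q.sum()<25: continue
        P=W[q];vv,uu=np.nonzero(q)
        top=P[P[:,2]>P[:,2].max()-0.008]
        rr=cv2.minAreaRect((top[:,:2]*1000).astype(np.float32))
        print(n,'px',uu.mean().round(),vv.mean().round(),q.sum(),'zmax',P[:,2].max().round(3),'lo',P[:,:2].min(0).round(3),'hi',P[:,:2].max(0).round(3),'toprect',np.round(rr[0]),np.round(rr[1]),round(rr[2]),'col',np.median(img[q],0))
```

```text
scene0 px 333.0 102.0 1812 zmax 0.15 lo [0.408 0.591] hi [0.631 0.747] toprect [517. 685.] [ 92. 229.] 82 col [81. 83. 84.]
scene0 px 266.0 101.0 274 zmax 0.026 lo [0.2   0.512] hi [0.257 0.812] toprect [222. 646.] [ 53. 261.] 3 col [41. 44. 42.]
scene0 px 295.0 142.0 473 zmax 0.098 lo [0.447 0.292] hi [0.57  0.463] toprect [549. 312.] [14. 18.] 32 col [ 11. 139. 155.]
scene0 px 372.0 167.0 851 zmax 0.02 lo [0.711 0.311] hi [0.887 0.612] toprect [800. 471.] [ 72. 321.] 20 col [226. 230. 233.]
scene0 px 280.0 148.0 250 zmax 0.055 lo [0.441 0.279] hi [0.518 0.409] toprect [483. 318.] [45. 67.] 34 col [112. 119. 133.]
scene0 px 247.0 158.0 281 zmax 0.056 lo [0.387 0.163] hi [0.448 0.241] toprect [416. 201.] [46. 69.] 20 col [ 47. 110.  39.]
scene0 px 273.0 171.0 329 zmax 0.056 lo [0.512 0.151] hi [0.564 0.224] toprect [538. 186.] [46. 68.] 5 col [  0.  89. 196.]
scene0 px 235.0 184.0 463 zmax 0.074 lo [0.432 0.015] hi [0.513 0.101] toprect [448.  91.] [13. 12.] 71 col [121. 127. 139.]
scene0 px 289.0 194.0 388 zmax 0.054 lo [0.608 0.087] hi [0.683 0.152] toprect [644. 123.] [66. 48.] 24
[... 2752 characters left out ...]
 ] toprect [ 758. -421.] [56. 55.] 0 col [54. 55. 57.]
side0 px 217.0 212.0 923 zmax 0.071 lo [0.425 0.015] hi [0.515 0.097] toprect [446.  89.] [16. 13.] 11 col [102. 109. 117.]
side0 px 338.0 230.0 569 zmax 0.025 lo [ 0.706 -0.094] hi [ 0.789 -0.01 ] toprect [748. -52.] [84. 80.] 71 col [ 78. 187. 225.]
side0 px 207.0 270.0 124 zmax 0.026 lo [ 0.412 -0.116] hi [ 0.435 -0.092] toprect [ 424. -104.] [23. 23.] 41 col [ 43.   47.  185.5]
side0 px 274.0 299.0 4986 zmax 0.126 lo [ 0.427 -0.309] hi [ 0.635 -0.097] toprect [ 583. -258.] [18. 20.] 15 col [125. 105. 108.]
side0 px 223.0 314.0 151 zmax 0.026 lo [ 0.43  -0.232] hi [ 0.453 -0.208] toprect [ 441. -220.] [22. 22.] 80 col [ 46.  50. 213.]
```

Run:
```python
from h import *
def fit(W,m,col=None):
    P=W[m][:,:2]*1000
    rr=cv2.minAreaRect(P.astype(np.float32)); w,h=rr[1];a=rr[2]
    if h>w: a+=90
    return np.round(rr[0],1),np.round(sorted(rr[1])[::-1],1),round((a+90)%180-90,1),len(P)
boxes={'P':(.43,.53,.27,.365),'Q':(.60,.672,.08,.16),'S':(.45,.53,.0,.075)}
for n in ('scene0','side0'):
    c=pickle.load(open(n+'.pkl','rb'));W=cloud(c);x,y,z=[W[...,i] for i in range(3)]
    for k,(a,b,cc,d) in boxes.items():
        m=(x>a)&(x<b)&(y>cc)&(y<d)&(z>.046)&(z<.058); print(n,k,fit(W,m), W[m][:,2].mean().round(4))
    reg=(x>.4)&(x<.66)&(y>-.33)&(y<-.09)
    for k,l,h in (('plate',.079,.09),('base+',.006,.015),('all',.03,.09),('knob',.115,.14)):
        m=reg&(z>l)&(z<h)
        if k=='base+':
            hsv=cv2.cvtColor(c['pixels'],cv2.COLOR_BGR2HSV); m&=hsv[...,1]<110
        print(n,k,fit(W,m),W[m][:,2].mean().round(4))
    hsv=cv2.cvtColor(c['pixels'],cv2.COLOR_BGR2HSV)
    blue=reg&(hsv[...,0]>105)&(hsv[...,0]<130)&(hsv[...,1]>150)&(z>.01)&(z<.026)
    print(n,'blue low',fit(W,blue))
    im=c['pixels']; 
    cv2.imwrite(f'pics/{n}crop.png',cv2.resize(im[110:300,130:350] if n[1]=='c' else im[120:350,160:380],None,fx=3.4,fy=2.6 if n[1]!='c' else 3,interpolation=cv2.INTER_CUBIC))
```

```text
scene0 P (array([482.4, 318.7]), array([69.2, 44.9]), -56.8, 129) 0.0498
scene0 Q (array([644.2, 123.1]), array([65.6, 47.9]), 25.0, 186) 0.0501
scene0 S (array([475.5,  50.8]), array([65.3, 48.2]), 31.2, 165) 0.0498
scene0 plate (array([ 574.6, -234.5]), array([99.5, 63. ]), -46.9, 542) 0.0839
scene0 base+ (array([ 532.1, -202.6]), array([214.5,  88. ]), -46.3, 620) 0.0101
scene0 all (array([ 576.6, -236.8]), array([105.5,  63.1]), -46.7, 910) 0.0724
scene0 knob (array([ 583.9, -259.3]), array([18.2, 17.5]), -11.1, 52) 0.1226
scene0 blue low (array([ 536.1, -203.1]), array([211.2,  58.6]), -44.2, 88)
side0 P (array([486.4, 323.9]), array([68.3, 57.1]), -49.4, 196) 0.0492
side0 Q (array([644. , 123.8]), array([65.3, 46.6]), 23.0, 252) 0.0493
side0 S (array([476. ,  52.8]), array([65. , 47.9]), 31.2, 292) 0.0493
side0 plate (array([ 575.9, -234. ]), array([97.4, 65.9]), -46.6, 1076) 0.083
side0 base+ (array([ 531., -202.]), array([215.4,  91.2]), -46.3, 1943) 0.0092
side0 all (array([ 577.5, -236.1]), array([102.7,  66.4]), -46.6, 2156) 0.07
side0 knob (array([ 583.3, -257.8]), array([19.6, 18.2]), -75.0, 105) 0.1217
side0 blue low (array([ 534.3, -204.6]), array([207.6,  65.7]), -46.4, 494)
```

View pics/side0crop.png

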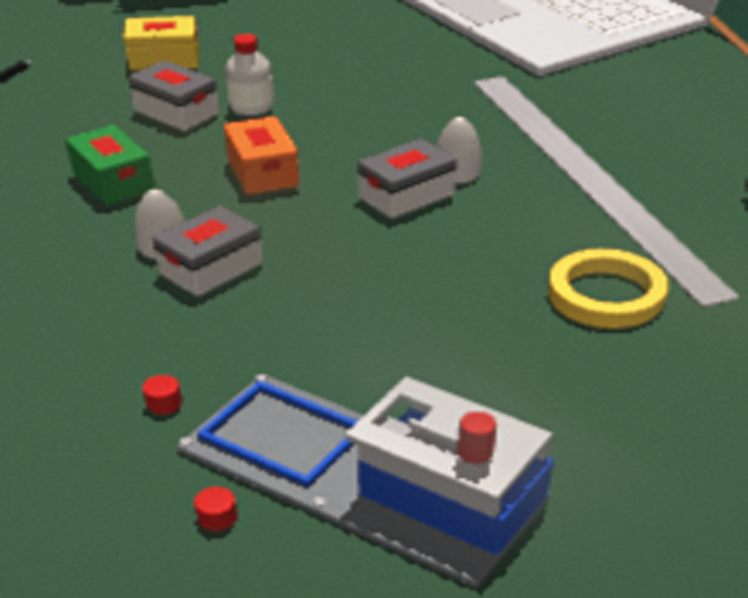

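The side crop shows a J-slot with the red knob back at (478,435) and the nest framed in blue at (285,430). Each case has a neighbour about 5 mm from one side. Next I'll work out the move to the first case, S at (476,51).

```bash
cat >> h.py <<'E'
def plan(xyz,yaw,approach=None):
    """TCP target, jaw (tool y) yaw deg mod 180; prints tool frame shift/turn"""
    s=r.get_state();Rc=R.from_euler('xyz',s['eef_rot'],degrees=True);M=Rc.as_matrix();p=np.array(s['tcp_pos'])
    best=None
    for k in (0,180):
        a=np.radians(yaw+k);y=np.array([np.cos(a),np.sin(a),0]);x=np.array([0,0,-1.]);z=np.cross(x,y)
        Rt=np.stack([x,y,z],1);rv=(Rc.inv()*R.from_matrix(Rt)).as_rotvec(degrees=True)
        cand=(np.linalg.norm(rv),rv)
        print('yaw',yaw+k,'turn',rv.round(2))
    t=M.T@(np.array(xyz)-p); print('t',t.round(4),'tcp',p.round(4),'tooly',M[:,1].round(3),'j6',s['joints'][5].round(1),'F',s['contact_force'].round(2),'w',round(s['gripper_width'],4),'time',s['time_s'])
E
python3 - <<'E'
from h import *
plan((.476,.0515,.2),31.2)
E
```

```text
yaw 31.2 turn [ 7.299e+01 -5.000e-02 -6.000e-02]
yaw 211.2 turn [-1.0701e+02  6.0000e-02 -5.0000e-02]
t [0.0266 0.6078 0.4741] tcp [ 0.1654 -0.654   0.2258] tooly [-0.245  0.969  0.001] j6 -16.5 F [-0.17 -0.53  0.32] w 0.0876 time 0.15
```

```bash
python3 -m creep '[{"ty":0.023,"tz":0.044,"ax":-8.4},{"ty":0.046,"tz":0.088,"ax":-16.8},{"ty":0.069,"tz":0.132,"ax":-25.2},{"ty":0.092,"tz":0.176,"ax":-33.6},{"ty":0.115,"tz":0.22,"ax":-42}]'
python3 - <<'E'
from h import *
plan((.476,-.17,.21),31.2)
E
```

```text
yaw 31.2 turn [ 7.299e+01 -5.000e-02 -6.000e-02]
yaw 211.2 turn [-1.0701e+02  6.0000e-02 -5.0000e-02]
t [0.0163 0.3931 0.4198] tcp [ 0.1654 -0.654   0.2258] tooly [-0.245  0.969  0.001] j6 -16.5 F [-0.17 -0.53  0.32] w 0.0876 time 0.15invalid input
```

```bash
python3 -m creep '[{"ax":-8.4,"ay":0,"az":0,"tx":0,"ty":0.023,"tz":0.044,"fingers":0.0876},{"ax":-16.8,"ay":0,"az":0,"tx":0,"ty":0.046,"tz":0.088,"fingers":0.0876},{"ax":-25.2,"ay":0,"az":0,"tx":0,"ty":0.069,"tz":0.132,"fingers":0.0876},{"ax":-33.6,"ay":0,"az":0,"tx":0,"ty":0.092,"tz":0.176,"fingers":0.0876},{"ax":-42,"ay":0,"az":0,"tx":0,"ty":0.115,"tz":0.22,"fingers":0.0876}]'; python3 -m creep --help
```

```text
time_s: 0.65
tcp_pos: [0.3517, -0.4873, 0.2265]
eef_rot: [57.4, 90.0, 113.9]
contact_force: [1.9, -1.0, -0.1]
gripper_width: 0.0877invalid input: not JSON, or not a number
```

Run:
```python
from h import *
plan((.476,-.17,.21),31.2)
```

```text
yaw 31.2 turn [ 1.1533e+02 -1.0000e-02 -1.0000e-02]
yaw 211.2 turn [-6.467e+01  1.000e-02 -0.000e+00]
t [0.0165 0.0713 0.3333] tcp [ 0.3517 -0.4873  0.2265] tooly [-0.834  0.551  0.   ] j6 2.1 F [ 1.91 -1.02 -0.06] w 0.0877 time 0.65
```

```bash
python3 -m creep '[{"ax":-8.4,"ay":0,"az":0,"tx":0,"ty":0.01,"tz":0.048,"fingers":0.0876},{"ax":-16.8,"ay":0,"az":0,"tx":0,"ty":0.02,"tz":0.096,"fingers":0.0876},{"ax":-25.2,"ay":0,"az":0,"tx":0,"ty":0.031,"tz":0.144,"fingers":0.0876},{"ax":-33.6,"ay":0,"az":0,"tx":0,"ty":0.041,"tz":0.193,"fingers":0.0876},{"ax":-42,"ay":0,"az":0,"tx":0,"ty":0.052,"tz":0.241,"fingers":0.0876}]'
python3 - <<'E'
from h import *
plan((.476,.0515,.2),31.2)
E
```

```text
time_s: 1.15
tcp_pos: [0.4418, -0.2578, 0.2266]
eef_rot: [-100.9, 90.0, -2.4]
contact_force: [1.3, -0.0, 0.2]
gripper_width: 0.0874
yaw 31.2 turn [1.5734e+02 2.0000e-02 1.0000e-02]
yaw 211.2 turn [-2.266e+01 -0.000e+00  1.000e-02]
t [ 0.0266 -0.0798  0.3008] tcp [ 0.4418 -0.2578  0.2266] tooly [-0.989 -0.149 -0.   ] j6 16.8 F [ 1.27 -0.02  0.21] w 0.0874 time 1.15
```

```bash
python3 -m creep '[{"ax":-5,"ay":0,"az":0,"tx":0,"ty":-0.014,"tz":0.046,"fingers":0.0876},{"ax":-10,"ay":0,"az":0,"tx":0,"ty":-0.028,"tz":0.092,"fingers":0.0876},{"ax":-15,"ay":0,"az":0,"tx":0,"ty":-0.042,"tz":0.138,"fingers":0.0876},{"ax":-20,"ay":0,"az":0,"tx":0,"ty":-0.056,"tz":0.184,"fingers":0.0876},{"ax":-22.7,"ay":0,"az":0,"tx":0,"ty":-0.066,"tz":0.23,"fingers":0.0876}]'
python3 - <<'E'
from h import *
c=cap('wrist','w1')
plan((.476,.0515,.2),31.2)
E
```

```text
time_s: 1.65
tcp_pos: [0.474, -0.0206, 0.2267]
eef_rot: [-103.3, 90.0, 17.8]
contact_force: [1.6, -0.2, 0.6]
gripper_width: 0.0877
yaw 31.2 turn [-1.7985e+02 -1.9000e-01  5.0000e-02]
yaw 211.2 turn [0.15 0.03 0.12]
t [ 0.0268 -0.0359  0.0568] tcp [ 0.4749 -0.0158  0.2267] tooly [-0.854 -0.52  -0.002] j6 9.5 F [ 0.09  4.22 -0.32] w 0.0877 time 1.7
```

View pics/w1.png

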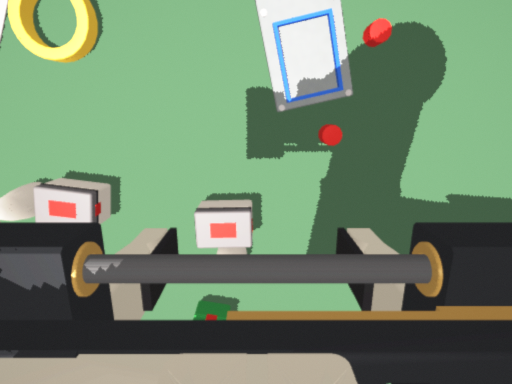

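The wrist view shows case S's lid at px (224,226), with its cone hidden behind it. Case Q is at (68,205) and the nest at (308,55).

```bash
cat >> h.py <<'E'
def toprect(c,x0,x1,y0,y1,zl,zh):
    W=cloud(c);x,y,z=[W[...,i] for i in range(3)]
    m=(x>x0)&(x<x1)&(y>y0)&(y<y1)&(z>zl)&(z<zh)
    P=W[m];rr=cv2.minAreaRect((P[:,:2]*1000).astype(np.float32));w,h=rr[1];a=rr[2]+(90 if h>w else 0)
    print(np.round(rr[0],1),np.round(sorted(rr[1])[::-1],1),round((a+90)%180-90,1),len(P),'z',P[:,2].mean().round(4))
E
python3 - <<'E'
from h import *
c=pickle.load(open('w1.pkl','rb'))
toprect(c,.44,.53,.0,.09,.044,.058)
toprect(c,.60,.68,.08,.165,.046,.058)
W=cloud(c);hsv=cv2.cvtColor(c['pixels'],cv2.COLOR_BGR2HSV)
b=(hsv[...,0]>105)&(hsv[...,0]<130)&(hsv[...,1]>150)&(np.arange(384)[:,None]<120)
q=W[b];q=q[np.isfinite(q[:,0])&(q[:,2]>.008)]
rr=cv2.minAreaRect((q[:,:2]*1000).astype(np.float32));print(rr,q[:,2].mean())
E
```

```text
[476.1  52.8] [66.1 45.6] 32.5 2114 z 0.0495
[650.4 125.2] [77.2 42.1] 24.9 1922 z 0.0495
((490.79681396484375, -158.26284790039062), (63.68830490112305, 80.37675476074219), 43.550819396972656) 0.017162740675420604
```

Run:
```python
from h import *
plan((.476,.0525,.014),31.8)
```

```text
yaw 31.8 turn [ 1.7955e+02  1.9000e-01 -5.0000e-02]
yaw 211.8 turn [-0.45  0.03  0.12]
t [ 0.2128 -0.0361  0.0576] tcp [ 0.4749 -0.0158  0.2267] tooly [-0.854 -0.52  -0.002] j6 9.5 F [ 0.09  4.22 -0.32] w 0.0877 time 1.7
```

```bash
python3 -m creep '[{"ax":-0.4,"ay":0,"az":0,"tx":0.02,"ty":-0.01,"tz":0.02,"fingers":0.0876},{"ax":-0.4,"ay":0,"az":0,"tx":0.05,"ty":-0.025,"tz":0.045,"fingers":0.0876},{"ax":-0.4,"ay":0,"az":0,"tx":0.08,"ty":-0.038,"tz":0.06,"fingers":0.0876},{"ax":-0.4,"ay":0,"az":0,"tx":0.1,"ty":-0.038,"tz":0.06,"fingers":0.0876},{"ax":-0.4,"ay":0,"az":0,"tx":0.1,"ty":-0.038,"tz":0.06,"fingers":0.0876}]'
python3 - <<'E'
from h import *
plan((.476,.0525,.014),31.8)
E
```

```text
time_s: 2.2
tcp_pos: [0.4738, 0.048, 0.1239]
eef_rot: [81.5, 89.7, -157.1]
contact_force: [-0.7, -0.3, -1.0]
gripper_width: 0.0877
yaw 31.8 turn [ 1.7953e+02 -5.0000e-01 -8.0000e-02]
yaw 211.8 turn [-0.47  0.05 -0.32]
t [ 0.1099 -0.0048  0.0026] tcp [0.4738 0.048  0.1239] tooly [-0.854 -0.52   0.006] j6 1.9 F [-0.68 -0.35 -1.02] w 0.0877 time 2.2
```

```bash
python3 -m creep '[{"ax":-0.4,"ay":0,"az":0,"tx":0.025,"ty":-0.004,"tz":0.003,"fingers":0.0876},{"ax":-0.4,"ay":0,"az":0,"tx":0.06,"ty":-0.004,"tz":0.003,"fingers":0.0876},{"ax":-0.4,"ay":0,"az":0,"tx":0.09,"ty":-0.004,"tz":0.003,"fingers":0.0876},{"ax":-0.4,"ay":0,"az":0,"tx":0.11,"ty":-0.004,"tz":0.003,"fingers":0.0876},{"ax":-0.4,"ay":0,"az":0,"tx":0.11,"ty":-0.004,"tz":0.003,"fingers":0.0876}]'
python3 - <<'E'
from h import *
plan((.476,.0525,.014),31.8)
cap('side','s1')
E
```

```text
time_s: 2.7
tcp_pos: [0.4766, 0.0519, 0.0153]
eef_rot: [86.6, 89.8, -151.7]
contact_force: [0.8, -0.1, 0.4]
gripper_width: 0.0871
yaw 31.8 turn [ 1.7984e+02 -3.5000e-01 -2.0000e-02]
yaw 211.8 turn [-0.16  0.01 -0.22]
t [0.0013 0.0002 0.0008] tcp [0.4766 0.0519 0.0153] tooly [-0.851 -0.525  0.004] j6 1.9 F [ 0.76 -0.12  0.37] w 0.0871 time 2.7
```

View pics/s1.png

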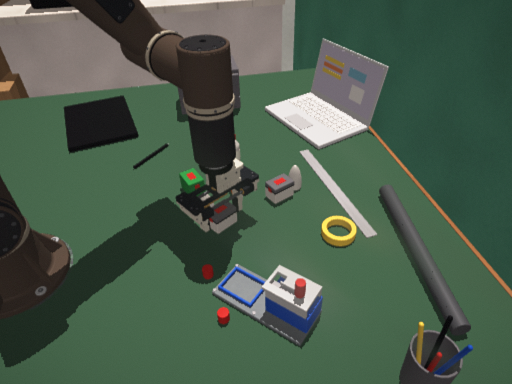

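The gripper is astride case S at px (222,212), and the cone is undisturbed. Now I'll close.

```bash
python3 -m creep '[{"ax":0,"ay":0,"az":0,"tx":0,"ty":0,"tz":0,"fingers":0.05},{"ax":0,"ay":0,"az":0,"tx":0,"ty":0,"tz":0,"fingers":0.05},{"ax":0,"ay":0,"az":0,"tx":0,"ty":0,"tz":0,"fingers":0.05},{"ax":0,"ay":0,"az":0,"tx":0,"ty":0,"tz":0,"fingers":0.05},{"ax":0,"ay":0,"az":0,"tx":0,"ty":0,"tz":0,"fingers":0.05}]' 25; python3 -m creep '[{"ax":0,"ay":0,"az":0,"tx":-0.008,"ty":0,"tz":0,"fingers":0.05},{"ax":0,"ay":0,"az":0,"tx":-0.018,"ty":0,"tz":0,"fingers":0.05},{"ax":0,"ay":0,"az":0,"tx":-0.025,"ty":0,"tz":0,"fingers":0.05},{"ax":0,"ay":0,"az":0,"tx":-0.025,"ty":0,"tz":0,"fingers":0.05},{"ax":0,"ay":0,"az":0,"tx":-0.025,"ty":0,"tz":0,"fingers":0.05}]'
python3 - <<'E'
from h import *
plan((.476,.0525,.014),31.8)
cap('side','s2');plan((.476,.0525,.014),31.8)
E
```

```text
time_s: 3.25
tcp_pos: [0.4779, 0.0531, 0.0176]
eef_rot: [-101.4, 89.9, 20.3]
contact_force: [-3.0, -0.9, 8.7]
gripper_width: 0.0656
time_s: 3.75
tcp_pos: [0.4777, 0.0531, 0.0419]
eef_rot: [-82.4, 90.0, 39.3]
contact_force: [-0.6, -0.1, -1.9]
gripper_width: 0.0657
yaw 31.8 turn [ 1.7989e+02  7.0000e-02 -1.0000e-02]
yaw 211.8 turn [-0.11  0.01  0.05]
t [0.0279 0.0018 0.0004] tcp [0.4777 0.0531 0.0419] tooly [-0.851 -0.525 -0.001] j6 1.8 F [-0.63 -0.1  -1.86] w 0.0657 time 3.75
yaw 31.8 turn [ 1.7989e+02  1.0000e-02 -1.0000e-02]
yaw 211.8 turn [-0.11  0.01  0.01]
t [0.0276 0.0016 0.0004] tcp [0.4775 0.053  0.0416] tooly [-0.851 -0.525 -0.   ] j6 1.8 F [-0.99 -0.46 -2.01] w 0.0657 time 3.8
```

```bash
for i in 1 2 3; do python3 -m creep '[{"ax":0,"ay":0,"az":0,"tx":0,"ty":0,"tz":0,"fingers":0.05}]' | grep -E 'force|width'; done
```

```text
contact_force: [-0.2, -0.4, -2.5]
gripper_width: 0.0661
contact_force: [0.1, 0.1, -1.5]
gripper_width: 0.0658
contact_force: [0.6, 0.1, -1.7]
gripper_width: 0.066
```

View pics/s2.png

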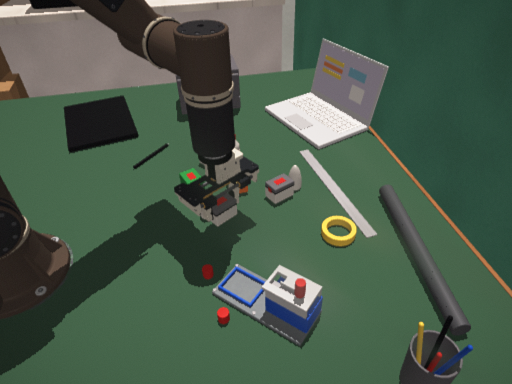

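S weighs about 1.9 N, so it's empty. I'll put it back down and go to Q.

```bash
python3 -m creep '[{"ax":0,"ay":0,"az":0,"tx":0.01,"ty":0,"tz":0,"fingers":0.05},{"ax":0,"ay":0,"az":0,"tx":0.018,"ty":0,"tz":0,"fingers":0.05},{"ax":0,"ay":0,"az":0,"tx":0.023,"ty":0,"tz":0,"fingers":0.05},{"ax":0,"ay":0,"az":0,"tx":0.025,"ty":0,"tz":0,"fingers":0.05},{"ax":0,"ay":0,"az":0,"tx":0.025,"ty":0,"tz":0,"fingers":0.05}]'; python3 -m creep '[{"ax":0,"ay":0,"az":0,"tx":0,"ty":0,"tz":0,"fingers":0.0876},{"ax":0,"ay":0,"az":0,"tx":0,"ty":0,"tz":0,"fingers":0.0876},{"ax":0,"ay":0,"az":0,"tx":0,"ty":0,"tz":0,"fingers":0.0876},{"ax":0,"ay":0,"az":0,"tx":-0.03,"ty":0,"tz":0,"fingers":0.0876},{"ax":0,"ay":0,"az":0,"tx":-0.075,"ty":0,"tz":0,"fingers":0.0876}]'
python3 - <<'E'
from h import *
plan((.6443,.1235,.12),24.4+90)
E
```

```text
time_s: 4.6
tcp_pos: [0.477, 0.0525, 0.0169]
eef_rot: [97.7, 89.9, -140.6]
contact_force: [-5.3, -1.4, 14.8]
gripper_width: 0.0662
time_s: 5.1
tcp_pos: [0.4758, 0.0521, 0.09]
eef_rot: [84.9, 89.6, -153.5]
contact_force: [1.6, 1.4, -0.1]
gripper_width: 0.0872
yaw 114.4 turn [97.28 -0.28 -0.3 ]
yaw 294.4 turn [-82.72   0.29  -0.27]
t [-0.0311 -0.1807 -0.0277] tcp [0.4758 0.0521 0.09  ] tooly [-0.851 -0.525  0.006] j6 1.8 F [ 1.55  1.41 -0.14] w 0.0872 time 5.1
```

```bash
python3 -m creep '[{"ax":-8.3,"ay":0,"az":0,"tx":-0.04,"ty":-0.01,"tz":-0.002,"fingers":0.0876},{"ax":-16.6,"ay":0,"az":0,"tx":-0.07,"ty":-0.03,"tz":-0.005,"fingers":0.0876},{"ax":-24.9,"ay":0,"az":0,"tx":-0.09,"ty":-0.05,"tz":-0.008,"fingers":0.0876},{"ax":-33.2,"ay":0,"az":0,"tx":-0.11,"ty":-0.07,"tz":-0.011,"fingers":0.0876},{"ax":-41.5,"ay":0,"az":0,"tx":-0.11,"ty":-0.09,"tz":-0.014,"fingers":0.0876}]'
python3 - <<'E'
from h import *
plan((.6443,.1235,.2),24.4+90)
E
```

```text
time_s: 5.6
tcp_pos: [0.5639, 0.0891, 0.2047]
eef_rot: [-143.9, 89.7, 19.7]
contact_force: [-0.3, -0.4, -1.0]
gripper_width: 0.0879
yaw 114.4 turn [1.3916e+02 1.0000e-01 3.7000e-01]
yaw 294.4 turn [-40.84  -0.29   0.08]
t [ 0.0051 -0.0557 -0.0674] tcp [0.5639 0.0891 0.2047] tooly [-0.283 -0.959 -0.003] j6 44.9 F [-0.34 -0.43 -1.03] w 0.0879 time 5.6
```

```bash
python3 -m creep '[{"ax":-8.2,"ay":0,"az":0,"tx":0,"ty":-0.012,"tz":-0.015,"fingers":0.0876},{"ax":-16.4,"ay":0,"az":0,"tx":0,"ty":-0.026,"tz":-0.032,"fingers":0.0876},{"ax":-24.6,"ay":0,"az":0,"tx":0,"ty":-0.04,"tz":-0.049,"fingers":0.0876},{"ax":-32.8,"ay":0,"az":0,"tx":0,"ty":-0.055,"tz":-0.067,"fingers":0.0876},{"ax":-40.8,"ay":0,"az":0,"tx":0,"ty":-0.055,"tz":-0.067,"fingers":0.0876}]'
python3 - <<'E'
from h import *
c=cap('wrist','w2')
toprect(c,.602,.676,.08,.168,.042,.058)
toprect(c,.44,.53,.0,.09,.044,.058)
plan((.6443,.1235,.014),24.4+90)
E
```

```text
time_s: 6.1
tcp_pos: [0.6436, 0.1225, 0.2001]
eef_rot: [20.1, 89.9, -135.6]
contact_force: [-0.7, 0.3, -0.1]
gripper_width: 0.0873
[645.6 126.1] [65.4 46. ] 23.9 2696 z 0.0498
[503.4  69.9] [44.5  6.8] -60.8 202 z 0.0478
yaw 114.4 turn [-1.7959e+02  0.0000e+00  1.5000e-01]
yaw 294.4 turn [ 0.41  0.09 -0.  ]
t [ 0.1861 -0.0005 -0.0026] tcp [0.6424 0.122  0.2001] tooly [ 0.42  -0.908  0.   ] j6 87.0 F [-0.02 -0.28  1.05] w 0.0875 time 6.15
```

View pics/w2.png

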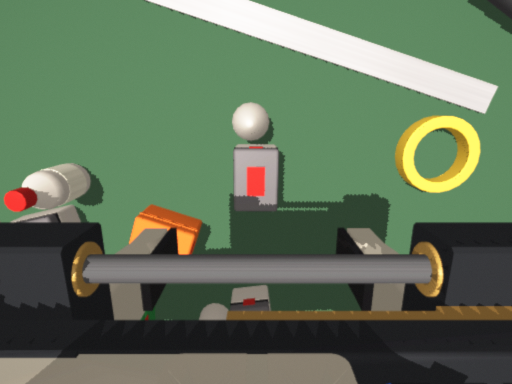

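The wrist view shows case Q at px (256,180), its cone at (250,121) above it, and clear space on both finger sides. I'll descend.

```bash
python3 -m creep '[{"ax":0.4,"ay":0,"az":0,"tx":0.03,"ty":-0.001,"tz":-0.003,"fingers":0.0876},{"ax":0.4,"ay":0,"az":0,"tx":0.07,"ty":-0.001,"tz":-0.003,"fingers":0.0876},{"ax":0.4,"ay":0,"az":0,"tx":0.11,"ty":-0.001,"tz":-0.003,"fingers":0.0876},{"ax":0.4,"ay":0,"az":0,"tx":0.13,"ty":-0.001,"tz":-0.003,"fingers":0.0876},{"ax":0.4,"ay":0,"az":0,"tx":0.13,"ty":-0.001,"tz":-0.003,"fingers":0.0876}]'
python3 - <<'E'
from h import *
plan((.645,.1245,.018),24+90)
E
```

```text
time_s: 6.65
tcp_pos: [0.6414, 0.1227, 0.0677]
eef_rot: [-1.3, 89.6, -157.9]
contact_force: [0.4, -0.1, -0.3]
gripper_width: 0.0875
yaw 114 turn [ 1.7942e+02  2.0000e-02 -6.1000e-01]
yaw 294 turn [-0.58  0.39  0.01]
t [ 0.0497 -0.0002 -0.0044] tcp [0.6414 0.1227 0.0677] tooly [ 0.398 -0.918 -0.   ] j6 85.6 F [ 0.38 -0.14 -0.33] w 0.0875 time 6.65
```

```bash
python3 -m creep '[{"ax":-0.5,"ay":0,"az":0,"tx":0.025,"ty":0,"tz":-0.004,"fingers":0.0876},{"ax":-0.5,"ay":0,"az":0,"tx":0.048,"ty":0,"tz":-0.004,"fingers":0.0876},{"ax":-0.5,"ay":0,"az":0,"tx":0.048,"ty":0,"tz":-0.004,"fingers":0.0876},{"ax":-0.5,"ay":0,"az":0,"tx":0.048,"ty":0,"tz":-0.004,"fingers":0.07},{"ax":-0.5,"ay":0,"az":0,"tx":0.048,"ty":0,"tz":-0.004,"fingers":0.03}]' 25 
python3 -m creep '[{"ax":0,"ay":0,"az":0,"tx":0,"ty":0,"tz":0,"fingers":0.03},{"ax":0,"ay":0,"az":0,"tx":0,"ty":0,"tz":0,"fingers":0.03},{"ax":0,"ay":0,"az":0,"tx":0,"ty":0,"tz":0,"fingers":0.03},{"ax":0,"ay":0,"az":0,"tx":0,"ty":0,"tz":0,"fingers":0.03},{"ax":0,"ay":0,"az":0,"tx":0,"ty":0,"tz":0,"fingers":0.03}]'
```

```text
time_s: 7.15
tcp_pos: [0.6489, 0.1259, 0.0257]
eef_rot: [175.2, 89.8, 19.3]
contact_force: [0.5, 0.4, -0.7]
gripper_width: 0.0767
time_s: 7.65
tcp_pos: [0.6477, 0.1254, 0.0239]
eef_rot: [164.3, 90.0, 8.4]
contact_force: [-0.7, 0.4, 3.1]
gripper_width: 0.0458
```

```bash
python3 -m creep '[{"ax":0,"ay":0,"az":0,"tx":-0.008,"ty":0,"tz":0,"fingers":0.03},{"ax":0,"ay":0,"az":0,"tx":-0.018,"ty":0,"tz":0,"fingers":0.03},{"ax":0,"ay":0,"az":0,"tx":-0.025,"ty":0,"tz":0,"fingers":0.03},{"ax":0,"ay":0,"az":0,"tx":-0.025,"ty":0,"tz":0,"fingers":0.03},{"ax":0,"ay":0,"az":0,"tx":-0.025,"ty":0,"tz":0,"fingers":0.03}]'; for i in 1 2 3; do python3 -m creep '[{"ax":0,"ay":0,"az":0,"tx":0,"ty":0,"tz":0,"fingers":0.03}]' | grep -E 'force|width|pos'; done
```

```text
time_s: 8.15
tcp_pos: [0.6477, 0.1254, 0.0489]
eef_rot: [-162.6, 90.0, 41.5]
contact_force: [-0.1, -0.0, -2.7]
gripper_width: 0.0456
tcp_pos: [0.6473, 0.1253, 0.0483]
contact_force: [-0.3, 0.7, -1.8]
gripper_width: 0.0457
tcp_pos: [0.6473, 0.1253, 0.0481]
contact_force: [-0.1, 0.1, -1.8]
gripper_width: 0.0459
tcp_pos: [0.6474, 0.1253, 0.0482]
contact_force: [0.6, -0.3, -2.1]
gripper_width: 0.0457
```

Q weighs about 2 N, so it's empty too and P must be the loaded one. I'll set Q down.

```bash
python3 -m creep '[{"ax":0,"ay":0,"az":0,"tx":0.01,"ty":0,"tz":0,"fingers":0.03},{"ax":0,"ay":0,"az":0,"tx":0.018,"ty":0,"tz":0,"fingers":0.03},{"ax":0,"ay":0,"az":0,"tx":0.023,"ty":0,"tz":0,"fingers":0.03},{"ax":0,"ay":0,"az":0,"tx":0.025,"ty":0,"tz":0,"fingers":0.03},{"ax":0,"ay":0,"az":0,"tx":0.025,"ty":0,"tz":0,"fingers":0.03}]'; python3 -m creep '[{"ax":0,"ay":0,"az":0,"tx":0,"ty":0,"tz":0,"fingers":0.0876},{"ax":0,"ay":0,"az":0,"tx":0,"ty":0,"tz":0,"fingers":0.0876},{"ax":0,"ay":0,"az":0,"tx":0,"ty":0,"tz":0,"fingers":0.0876},{"ax":0,"ay":0,"az":0,"tx":-0.03,"ty":0,"tz":0,"fingers":0.0876},{"ax":0,"ay":0,"az":0,"tx":-0.075,"ty":0,"tz":0,"fingers":0.0876}]'
python3 - <<'E'
from h import *
plan((.483,.3187,.2),-56.8)
E
```

```text
time_s: 8.95
tcp_pos: [0.6472, 0.1251, 0.0237]
eef_rot: [12.9, 89.9, -143.0]
contact_force: [-2.7, -0.1, 5.5]
gripper_width: 0.0459
time_s: 9.45
tcp_pos: [0.6457, 0.1246, 0.0961]
eef_rot: [-0.9, 89.6, -156.9]
contact_force: [1.1, 0.8, -0.2]
gripper_width: 0.0804
yaw -56.8 turn [-9.12  0.37  0.04]
yaw 123.2 turn [ 1.7088e+02  5.0000e-02 -5.5000e-01]
t [-0.1034 -0.2436  0.07  ] tcp [0.6457 0.1246 0.0961] tooly [ 0.408 -0.913 -0.   ] j6 86.2 F [ 1.05  0.75 -0.21] w 0.0804 time 9.45
```

```bash
python3 -m creep '[{"ax":0,"ay":0,"az":0,"tx":-0.045,"ty":0,"tz":0,"fingers":0.0876},{"ax":-2,"ay":0,"az":0,"tx":-0.085,"ty":-0.02,"tz":0.006,"fingers":0.0876},{"ax":-4,"ay":0,"az":0,"tx":-0.11,"ty":-0.05,"tz":0.014,"fingers":0.0876},{"ax":-6,"ay":0,"az":0,"tx":-0.12,"ty":-0.09,"tz":0.025,"fingers":0.0876},{"ax":-9,"ay":0,"az":0,"tx":-0.12,"ty":-0.135,"tz":0.037,"fingers":0.0876}]' 
python3 -m creep '[{"ax":0,"ay":0,"az":0,"tx":0,"ty":-0.03,"tz":0.01,"fingers":0.0876},{"ax":0,"ay":0,"az":0,"tx":0,"ty":-0.06,"tz":0.02,"fingers":0.0876},{"ax":0,"ay":0,"az":0,"tx":0,"ty":-0.08,"tz":0.03,"fingers":0.0876},{"ax":0,"ay":0,"az":0,"tx":0,"ty":-0.08,"tz":0.03,"fingers":0.0876},{"ax":0,"ay":0,"az":0,"tx":0,"ty":-0.08,"tz":0.03,"fingers":0.0876}]'
python3 - <<'E'
from h import *
c=cap('wrist','w3')
plan((.483,.3187,.2),-56.8)
c=cap('side','s3')
toprect(c,.602,.676,.08,.168,.046,.058)
toprect(c,.455,.53,.0,.09,.046,.058)
E
```

```text
time_s: 9.95
tcp_pos: [0.5591, 0.2344, 0.2209]
eef_rot: [-179.6, 89.8, 33.5]
contact_force: [0.4, 1.3, -0.7]
gripper_width: 0.0876
time_s: 10.45
tcp_pos: [0.4897, 0.2845, 0.2188]
eef_rot: [-175.8, 90.0, 37.4]
contact_force: [-0.5, 0.0, 0.2]
gripper_width: 0.0879
yaw -56.8 turn [-0.08 -0.02 -0.  ]
yaw 123.2 turn [ 1.7992e+02 -0.0000e+00  3.0000e-02]
t [ 0.0187 -0.0328 -0.0129] tcp [0.4901 0.2842 0.2187] tooly [ 0.546 -0.837  0.   ] j6 73.2 F [-0.41  0.01 -0.75] w 0.0878 time 10.5
[643.3 123. ] [67.  48.6] 26.6 262 z 0.0492
[485.2  53.9] [71.2 59.9] 90.0 307 z 0.0493
```

View pics/w3.png

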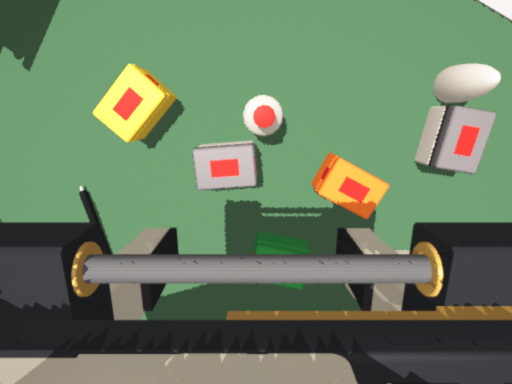

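View pics/s3.png

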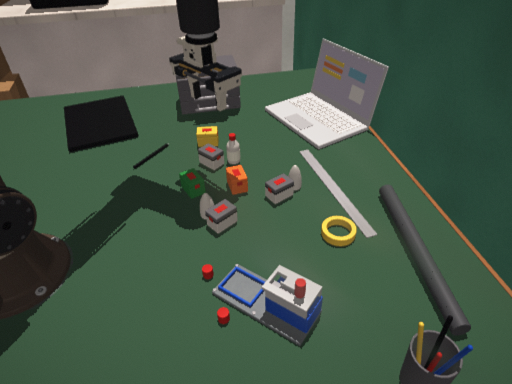

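The side view shows S and Q standing upright again. The wrist view shows P at px (226,165) with the glue at (263,115) on its upper side, and both its ends are free.

Run:
```python
from h import *
c=pickle.load(open('w3.pkl','rb'))
W=cloud(c);lab=np.zeros((384,512),bool);lab[128:205,170:280]=1
m=lab&(W[...,2]>.042)&(W[...,2]<.057)
n,l,st,ce=cv2.connectedComponentsWithStats(m.astype(np.uint8));i=1+st[1:,4].argmax();P=W[l==i]
rr=cv2.minAreaRect((P[:,:2]*1000).astype(np.float32));print(rr,len(P),P[:,2].mean())
g=(W[...,2]>.075)&(np.arange(384)[:,None]<150)&(W[...,2]<.12);Q=W[g];print('glue',np.nanmedian(Q,0),Q[:,2].max())
for zz in (.06,.07,.08,.09):
    q=W[(W[...,2]>zz-.004)&(W[...,2]<zz+.004)&(np.arange(384)[:,None]<150)];print(zz,len(q),np.ptp(q,axis=0) if len(q) else '')
plan((rr[0][0]/1000,rr[0][1]/1000,.02),rr[2]-(90 if rr[1][0]<rr[1][1] else 0))
```

```text
((481.577392578125, 321.75042724609375), (46.05628204345703, 66.30619049072266), 37.696170806884766) 2588 0.049761346910545366
glue [0.54917814 0.31734904 0.09467926] 0.0969663736389324
0.06 605 [0.17715866 0.19182353 0.00797748]
0.07 611 [0.16876267 0.18458245 0.00791649]
0.08 0 
0.09 68 [0.01896231 0.0191101  0.00163619]
yaw -52.303829193115234 turn [-4.61 -0.01 -0.01]
yaw 127.69617080688477 turn [ 1.7539e+02 -1.0000e-02  1.0000e-02]
t [ 0.1985 -0.0365 -0.0133] tcp [0.4904 0.2839 0.2185] tooly [ 0.546 -0.838  0.   ] j6 73.2 F [ 0.01 -0.36  0.55] w 0.0875 time 10.55
```

```bash
python3 -m creep '[{"ax":-2,"ay":0,"az":0,"tx":0,"ty":-0.018,"tz":-0.004,"fingers":0.0876},{"ax":-4.5,"ay":0,"az":0,"tx":0.01,"ty":-0.036,"tz":-0.009,"fingers":0.0876},{"ax":-4.5,"ay":0,"az":0,"tx":0.05,"ty":-0.036,"tz":-0.009,"fingers":0.0876},{"ax":-4.5,"ay":0,"az":0,"tx":0.08,"ty":-0.036,"tz":-0.009,"fingers":0.0876},{"ax":-4.5,"ay":0,"az":0,"tx":0.08,"ty":-0.036,"tz":-0.009,"fingers":0.0876}]'
python3 - <<'E'
from h import *
plan((.4818-.0033,.3213-.0022,.022),-52.6)
E
```

```text
time_s: 11.05
tcp_pos: [0.4754, 0.3178, 0.1335]
eef_rot: [7.5, 89.5, -134.8]
contact_force: [0.2, -0.7, 0.1]
gripper_width: 0.0877
yaw -52.6 turn [ 0.25  0.49 -0.07]
yaw 127.4 turn [-1.7974e+02  1.0000e-01  7.7000e-01]
t [ 0.1115  0.0007 -0.0042] tcp [0.4754 0.3178 0.1335] tooly [ 0.611 -0.792  0.001] j6 74.4 F [ 0.15 -0.69  0.12] w 0.0877 time 11.05
```

```bash
python3 -m creep '[{"ax":0,"ay":0,"az":0,"tx":0.03,"ty":0,"tz":-0.002,"fingers":0.0876},{"ax":0,"ay":0,"az":0,"tx":0.06,"ty":0,"tz":-0.002,"fingers":0.0876},{"ax":0,"ay":0,"az":0,"tx":0.085,"ty":0,"tz":-0.002,"fingers":0.0876},{"ax":0,"ay":0,"az":0,"tx":0.105,"ty":0,"tz":-0.002,"fingers":0.0876},{"ax":0,"ay":0,"az":0,"tx":0.105,"ty":0,"tz":-0.002,"fingers":0.0876}]'
python3 - <<'E'
from h import *
plan((.4818-.0033,.3213-.0022,.022),-52.6)
cap('side','s4'); c=cap('scene','c4'); cv2.imwrite('pics/c4c.png',cv2.resize(c['pixels'][60:260,150:350],None,fx=3,fy=3))
E
```

```text
time_s: 11.55
tcp_pos: [0.4787, 0.3199, 0.0319]
eef_rot: [14.1, 89.8, -128.2]
contact_force: [0.1, 0.3, 0.2]
gripper_width: 0.0878
yaw -52.6 turn [ 0.24  0.21 -0.05]
yaw 127.4 turn [-1.7976e+02  8.0000e-02  3.3000e-01]
t [0.0099 0.0005 0.0007] tcp [0.4787 0.3199 0.0319] tooly [ 0.611 -0.792  0.001] j6 74.4 F [0.12 0.3  0.23] w 0.0878 time 11.55
```

View pics/c4c.png

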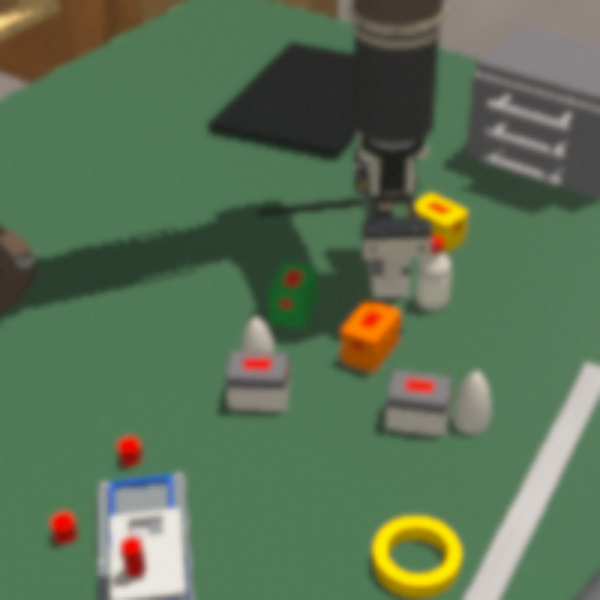

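The gripper is over P, and the glue at crop px (433,280) is standing free. I'll go down another 7 mm and close.

```bash
python3 -m creep '[{"ax":0,"ay":0,"az":0,"tx":0.005,"ty":0,"tz":0,"fingers":0.0876},{"ax":0,"ay":0,"az":0,"tx":0.008,"ty":0,"tz":0,"fingers":0.0876},{"ax":0,"ay":0,"az":0,"tx":0.008,"ty":0,"tz":0,"fingers":0.05},{"ax":0,"ay":0,"az":0,"tx":0.008,"ty":0,"tz":0,"fingers":0.05},{"ax":0,"ay":0,"az":0,"tx":0.008,"ty":0,"tz":0,"fingers":0.05}]' 40
python3 -m creep '[{"ax":0,"ay":0,"az":0,"tx":0,"ty":0,"tz":0,"fingers":0.05},{"ax":0,"ay":0,"az":0,"tx":0,"ty":0,"tz":0,"fingers":0.05},{"ax":0,"ay":0,"az":0,"tx":0,"ty":0,"tz":0,"fingers":0.05}]'
python3 -m creep '[{"ax":0,"ay":0,"az":0,"tx":-0.008,"ty":0,"tz":0,"fingers":0.05},{"ax":0,"ay":0,"az":0,"tx":-0.02,"ty":0,"tz":0,"fingers":0.05},{"ax":0,"ay":0,"az":0,"tx":-0.03,"ty":0,"tz":0,"fingers":0.05},{"ax":0,"ay":0,"az":0,"tx":-0.03,"ty":0,"tz":0,"fingers":0.05},{"ax":0,"ay":0,"az":0,"tx":-0.03,"ty":0,"tz":0,"fingers":0.05}]'
python3 - <<'E'
from h import *
plan((.4918,-.1607,.2),-46.4)
E
```

```text
time_s: 12.15
tcp_pos: [0.4795, 0.3205, 0.0259]
eef_rot: [-171.9, 90.0, 45.7]
contact_force: [0.9, -0.3, 0.6]
gripper_width: 0.0694
time_s: 12.45
tcp_pos: [0.4795, 0.3204, 0.0259]
eef_rot: [145.7, 90.0, 3.3]
contact_force: [0.5, -2.2, 4.1]
gripper_width: 0.0658
time_s: 12.95
tcp_pos: [0.4794, 0.3206, 0.056]
eef_rot: [-151.4, 89.9, 66.2]
contact_force: [-0.1, -0.4, -5.4]
gripper_width: 0.0659
yaw -46.4 turn [-6.01 -0.05  0.03]
yaw 133.6 turn [1.7399e+02 4.0000e-02 8.0000e-02]
t [-0.1444  0.3889  0.2836] tcp [0.4794 0.3206 0.056 ] tooly [ 0.61  -0.792 -0.   ] j6 74.4 F [-0.14 -0.38 -5.36] w 0.0659 time 12.95
```

P weighs about 5 N, so it's the loaded one. I'll carry it over the nest.

```bash
python3 -m creep '[{"ax":0,"ay":0,"az":0,"tx":-0.025,"ty":0,"tz":0,"fingers":0.05},{"ax":0,"ay":0,"az":0,"tx":-0.06,"ty":0,"tz":0,"fingers":0.05},{"ax":0,"ay":0,"az":0,"tx":-0.1,"ty":0.01,"tz":0.007,"fingers":0.05},{"ax":-1,"ay":0,"az":0,"tx":-0.13,"ty":0.03,"tz":0.022,"fingers":0.05},{"ax":-2,"ay":0,"az":0,"tx":-0.145,"ty":0.06,"tz":0.044,"fingers":0.05}]'
python3 -m creep '[{"ax":-1,"ay":0,"az":0,"tx":0,"ty":0.032,"tz":0.023,"fingers":0.05},{"ax":-2,"ay":0,"az":0,"tx":0,"ty":0.066,"tz":0.048,"fingers":0.05},{"ax":-3,"ay":0,"az":0,"tx":0,"ty":0.1,"tz":0.073,"fingers":0.05},{"ax":-4,"ay":0,"az":0,"tx":0,"ty":0.135,"tz":0.098,"fingers":0.05},{"ax":-4,"ay":0,"az":0,"tx":0,"ty":0.17,"tz":0.124,"fingers":0.05}]'
python3 - <<'E'
from h import *
plan((.4918,-.1607,.2),-46.4)
E
```

```text
time_s: 13.45
tcp_pos: [0.482, 0.247, 0.2031]
eef_rot: [-178.4, 89.8, 41.4]
contact_force: [1.5, -1.1, -2.9]
gripper_width: 0.0658
time_s: 13.95
tcp_pos: [0.4933, 0.0344, 0.2002]
eef_rot: [-57.3, 90.0, 166.4]
contact_force: [1.3, -0.2, -3.9]
gripper_width: 0.0658
yaw -46.4 turn [0.05 0.02 0.02]
yaw 133.6 turn [-1.7995e+02 -4.0000e-02  3.0000e-02]
t [0.0002 0.1401 0.1357] tcp [0.4933 0.0344 0.2002] tooly [ 0.69  -0.724 -0.   ] j6 106.9 F [ 1.31 -0.23 -3.91] w 0.0658 time 13.95
```

```bash
python3 -m creep '[{"ax":0,"ay":0,"az":0,"tx":0,"ty":0.033,"tz":0.032,"fingers":0.05},{"ax":0,"ay":0,"az":0,"tx":0,"ty":0.066,"tz":0.064,"fingers":0.05},{"ax":0,"ay":0,"az":0,"tx":0,"ty":0.098,"tz":0.095,"fingers":0.05},{"ax":0,"ay":0,"az":0,"tx":0,"ty":0.12,"tz":0.117,"fingers":0.05},{"ax":0,"ay":0,"az":0,"tx":0,"ty":0.132,"tz":0.129,"fingers":0.05}]'
python3 -m creep '[{"ax":0,"ay":0,"az":0,"tx":0,"ty":0.005,"tz":0.004,"fingers":0.05},{"ax":0,"ay":0,"az":0,"tx":0,"ty":0.005,"tz":0.004,"fingers":0.05},{"ax":0,"ay":0,"az":0,"tx":0,"ty":0.005,"tz":0.004,"fingers":0.05}]'
python3 - <<'E'
from h import *
plan((.4918,-.1607,.2),-46.4)
c=cap('side','s5');cap('wrist','w5');c2=cap('scene','c5')
cv2.imwrite('pics/s5c.png',cv2.resize(c['pixels'][180:350,170:350],None,fx=3.3,fy=3.3,interpolation=cv2.INTER_CUBIC))
E
```

```text
time_s: 14.45
tcp_pos: [0.4905, -0.1508, 0.1999]
eef_rot: [-45.9, 89.9, 177.6]
contact_force: [-0.2, 0.8, -4.9]
gripper_width: 0.0654
time_s: 14.75
tcp_pos: [0.4919, -0.1544, 0.2002]
eef_rot: [-76.1, 90.0, 147.5]
contact_force: [0.1, -0.1, -5.2]
gripper_width: 0.0658
yaw -46.4 turn [-0.    0.01  0.03]
yaw 133.6 turn [ 1.8e+02  5.0e-02 -1.0e-02]
t [0.0002 0.0045 0.0045] tcp [ 0.4919 -0.1544  0.2002] tooly [ 0.69  -0.724 -0.001] j6 129.2 F [ 0.11 -0.11 -5.21] w 0.0658 time 14.75
```

View pics/s5c.png

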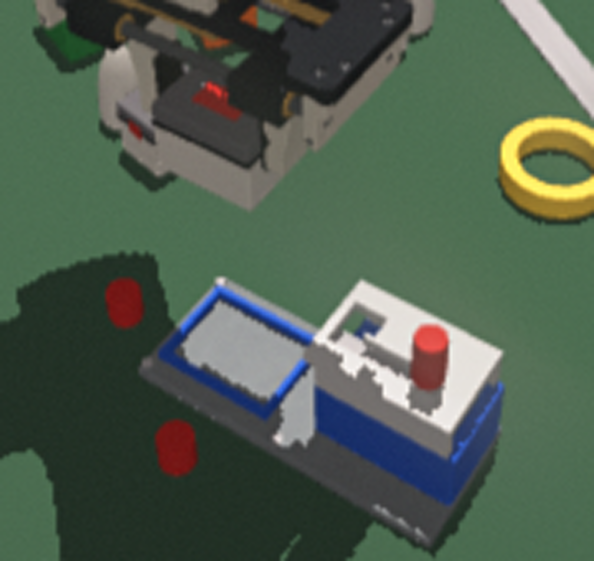

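View pics/w5.png

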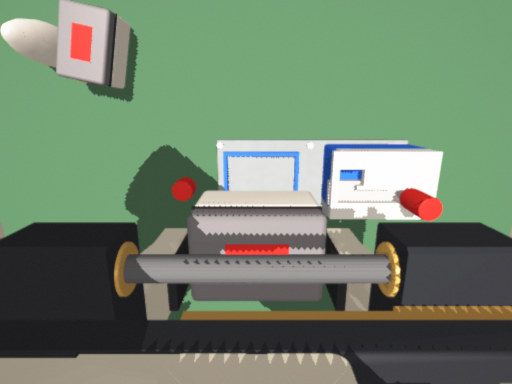

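The wrist view shows the case gripped square, with its lid at columns 192–325. The nest is in front of it at (262,172) and the knob at (420,203). Next I'll measure the case in the tool frame against the nest rails.

Run:
```python
from h import *
c=pickle.load(open('w5.pkl','rb'));s=c['state']
W=cloud(c);M=R.from_euler('xyz',s['eef_rot'],degrees=True).as_matrix();T=(W-s['tcp_pos'])@M
x,y,z=[T[...,i] for i in range(3)]
img=c['pixels'];v,u=np.mgrid[:384,:512]
for a in (208,230,258,285,315):
    print(a,[(b,T[b,a].round(4).tolist()) for b in (188,193,198,203,208,212,240)])
case=(u>190)&(u<328)&(v>188)&(v<300)&(x>-.04)&(x<.05)
for lo,hi in ((-.03,-.02),(-.015,0),(0,.015),(.015,.03)):
    m=case&(x>lo)&(x<hi)&(abs(y)<.029);q=T[m]
    if len(q): print(lo,len(q),'z min',np.percentile(q[:,2],2).round(4),'slope dz/dy',np.polyfit(q[:,1],q[:,2],1).round(4), 'y',q[:,1].min().round(4),q[:,1].max().round(4))
hsv=cv2.cvtColor(img,cv2.COLOR_BGR2HSV)
b=(hsv[...,0]>105)&(hsv[...,0]<130)&(hsv[...,1]>130)&(v>140)&(v<190)&(u<305)&(u>215)&(x>.17)
q=T[b];print('blue',len(q),q.min(0).round(4),q.max(0).round(4),q.mean(0).round(4))
far=b&(v<160)&(u>232)&(u<290);q=T[far];print('far rail',q.mean(0).round(4),np.polyfit(q[:,1],q[:,2],1).round(4))
l=b&(v>163)&(u<240);q=T[l];print('left',q.mean(0).round(4));l=b&(v>163)&(u>285);q=T[l];print('right',q.mean(0).round(4))
```

```text
208 [(188, [0.2003, -0.059, 0.0169]), (193, [0.0167, -0.0294, -0.0253]), (198, [0.005, -0.0276, -0.0255]), (203, [-0.0032, -0.0264, -0.0251]), (208, [-0.0139, -0.0247, -0.0257]), (212, [-0.02, -0.0238, -0.0257]), (240, [-0.0234, -0.0238, -0.0129])]
230 [(188, [0.1912, -0.0319, 0.0147]), (193, [0.0162, -0.0165, -0.0254]), (198, [0.0057, -0.0156, -0.0253]), (203, [-0.0041, -0.0148, -0.0253]), (208, [-0.013, -0.0141, -0.0254]), (212, [-0.0192, -0.0135, -0.0254]), (240, [-0.0236, -0.0134, -0.013])]
258 [(188, [0.1909, 0.0006, 0.0146]), (193, [0.0161, -0.0001, -0.0254]), (198, [0.0044, -0.0002, -0.0257]), (203, [-0.0053, -0.0002, -0.0257]), (208, [-0.0131, -0.0003, -0.0254]), (212, [-0.019, -0.0003, -0.0253]), (240, [-0.0239, -0.0003, -0.0132])]
285 [(188, [0.1909, 0.032, 0.0146]), (193, [0.0158, 0.0156, -0.0255]), (198, [0.0057, 0.0147, -0.0253]), (203, [-0.0033, 0.0139, -0.0251]), (208, [-0.0134, 0.013, -0.0256]), (212, [-0.0199, 0.0124, -0.0256]), (240, [-0.0242, 0.0123, -0.0133])]
315 [(188, [0.1909, 0.0669, 0.0146]), (193, [0.1909, 0.0672, 0.0206]), (198, [0.1903, 0.0674, 0.0265]), (203, [-0.0047, 0.0293, -0.0255]), (208, [-0.0129, 0.0278, -0.0254]), (212, [-0.0193, 0.0266, -0.0254]), (240, [-0.0239, 0.0264, -0.0132])]
-0.03 7102 z min -0.0253 slope dz/dy [ 0.0028 -0.0081] y -0.029 0.029
-0.015 974 z min -0.0258 slope dz/dy [ 0.0004 -0.0253] y -0.029 0.029
0 751 z min -0.0258 slope dz/dy [ 0.0005 -0.0254] y -0.029 0.029
0.015 287 z min -0.0257 slope dz/dy [ 0.0009 -0.0254] y -0.0289 0.0289
blue 381 [ 0.1804 -0.0381 -0.0285] [0.1908 0.0465 0.0139] [ 0.1828  0.0061 -0.0161]
far rail [ 0.1826  0.0048 -0.0267] [-0.0016 -0.0267]
left [ 0.184  -0.0358  0.0011]
right [ 0.1825  0.0431 -0.0002]
```

```bash
python3 -m creep '[{"ax":0,"ay":0,"az":0,"tx":0,"ty":0.004,"tz":0.006,"fingers":0.05},{"ax":0,"ay":0,"az":0,"tx":0.03,"ty":0.004,"tz":0.006,"fingers":0.05},{"ax":0,"ay":0,"az":0,"tx":0.065,"ty":0.004,"tz":0.006,"fingers":0.05},{"ax":0,"ay":0,"az":0,"tx":0.1,"ty":0.004,"tz":0.006,"fingers":0.05},{"ax":0,"ay":0,"az":0,"tx":0.125,"ty":0.004,"tz":0.006,"fingers":0.05}]'
python3 -m creep '[{"ax":0,"ay":0,"az":0,"tx":0.01,"ty":0,"tz":0,"fingers":0.05},{"ax":0,"ay":0,"az":0,"tx":0.017,"ty":0,"tz":0,"fingers":0.05},{"ax":0,"ay":0,"az":0,"tx":0.017,"ty":0,"tz":0,"fingers":0.05},{"ax":0,"ay":0,"az":0,"tx":0.017,"ty":0,"tz":0,"fingers":0.05}]'
python3 - <<'E'
from h import *
plan((.4918,-.1607,.2),-46.4)
c=cap('side','s6')
cv2.imwrite('pics/s6c.png',cv2.resize(c['pixels'][180:350,170:350],None,fx=3.3,fy=3.3,interpolation=cv2.INTER_CUBIC))
E
```

```text
time_s: 15.4
tcp_pos: [0.4896, -0.1619, 0.0737]
eef_rot: [-47.7, 89.9, 175.9]
contact_force: [-0.5, 0.5, -4.2]
gripper_width: 0.0661
time_s: 15.8
tcp_pos: [0.4915, -0.162, 0.0597]
eef_rot: [131.0, 89.9, -5.4]
contact_force: [0.5, 0.3, -4.2]
gripper_width: 0.0659
yaw -46.4 turn [ 0.02 -0.07 -0.08]
yaw 133.6 turn [-1.7998e+02  1.3000e-01 -1.1000e-01]
t [-0.1403 -0.0005 -0.0013] tcp [ 0.4915 -0.162   0.0597] tooly [ 0.69  -0.724  0.001] j6 130.1 F [ 0.48  0.27 -4.22] w 0.0659 time 15.8
```

View pics/s6c.png

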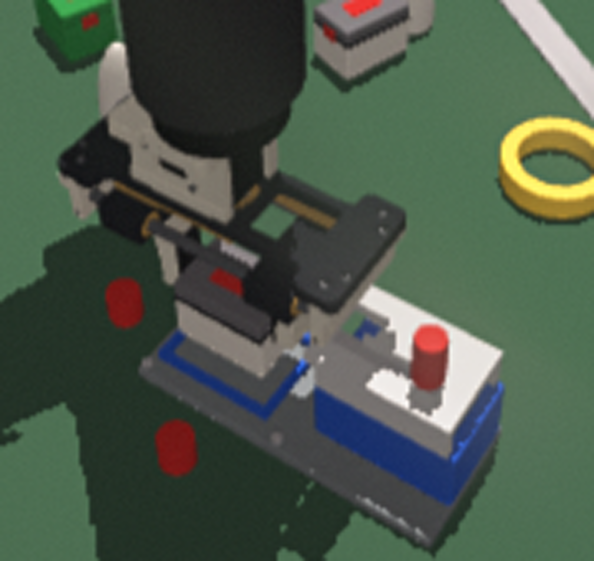

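The case hovers squarely over the nest, with the far finger clear of the slot plate at crop px (330,330). I'll lower it slowly.

```bash
python3 -m creep '[{"ax":0,"ay":0,"az":0,"tx":0.007,"ty":0,"tz":0,"fingers":0.05},{"ax":0,"ay":0,"az":0,"tx":0.014,"ty":0,"tz":0,"fingers":0.05},{"ax":0,"ay":0,"az":0,"tx":0.018,"ty":0,"tz":0,"fingers":0.05},{"ax":0,"ay":0,"az":0,"tx":0.02,"ty":0,"tz":0,"fingers":0.05},{"ax":0,"ay":0,"az":0,"tx":0.02,"ty":0,"tz":0,"fingers":0.05}]'
python3 -m creep '[{"ax":0,"ay":0,"az":0,"tx":0.001,"ty":0,"tz":0,"fingers":0.05},{"ax":0,"ay":0,"az":0,"tx":0.002,"ty":0,"tz":0,"fingers":0.05},{"ax":0,"ay":0,"az":0,"tx":0.002,"ty":0,"tz":0,"fingers":0.05}]'
```

```text
time_s: 16.35
tcp_pos: [0.4902, -0.162, 0.0381]
eef_rot: [-39.3, 90.0, -175.7]
contact_force: [-0.4, -0.0, -4.9]
gripper_width: 0.0659
time_s: 16.65
tcp_pos: [0.4905, -0.1619, 0.0365]
eef_rot: [-135.3, 90.0, 88.3]
contact_force: [-0.8, -0.9, -3.6]
gripper_width: 0.0658
```

```bash
python3 -m creep '[{"ax":0,"ay":0,"az":0,"tx":0.001,"ty":0,"tz":0,"fingers":0.05},{"ax":0,"ay":0,"az":0,"tx":0.001,"ty":0,"tz":0,"fingers":0.05}]'|grep -E 'force|pos';python3 -m creep '[{"ax":0,"ay":0,"az":0,"tx":0.001,"ty":0,"tz":0,"fingers":0.05},{"ax":0,"ay":0,"az":0,"tx":0.001,"ty":0,"tz":0,"fingers":0.05}]'|grep -E 'force|pos'
```

```text
tcp_pos: [0.4907, -0.162, 0.0359]
contact_force: [0.0, -0.3, 0.2]
tcp_pos: [0.4907, -0.162, 0.0358]
contact_force: [-5.4, 2.5, 11.6]
```

It has landed. I'll open only to 76 mm because of the slot plate, then rise.

```bash
python3 -m creep '[{"ax":0,"ay":0,"az":0,"tx":-0.001,"ty":0,"tz":0,"fingers":0.05},{"ax":0,"ay":0,"az":0,"tx":-0.001,"ty":0,"tz":0,"fingers":0.074},{"ax":0,"ay":0,"az":0,"tx":-0.001,"ty":0,"tz":0,"fingers":0.075},{"ax":0,"ay":0,"az":0,"tx":-0.001,"ty":0,"tz":0,"fingers":0.075}]'
python3 - <<'E'
from h import *
c=cap('side','s7')
cv2.imwrite('pics/s7c.png',cv2.resize(c['pixels'][180:350,170:350],None,fx=3.3,fy=3.3,interpolation=cv2.INTER_CUBIC))
E
python3 -m creep '[{"ax":0,"ay":0,"az":0,"tx":-0.01,"ty":0,"tz":0,"fingers":0.075},{"ax":0,"ay":0,"az":0,"tx":-0.03,"ty":0,"tz":0,"fingers":0.075},{"ax":0,"ay":0,"az":0,"tx":-0.07,"ty":0,"tz":0,"fingers":0.075},{"ax":0,"ay":0,"az":0,"tx":-0.12,"ty":0,"tz":0,"fingers":0.075},{"ax":0,"ay":0,"az":0,"tx":-0.16,"ty":0,"tz":0,"fingers":0.075}]'
```

```text
time_s: 17.45
tcp_pos: [0.4909, -0.162, 0.0357]
eef_rot: [126.0, 90.0, -10.4]
contact_force: [-0.5, 0.1, -0.9]
gripper_width: 0.0749
time_s: 18.0
tcp_pos: [0.4907, -0.1621, 0.1991]
eef_rot: [123.0, 89.9, -13.4]
contact_force: [0.7, 0.2, -0.3]
gripper_width: 0.0752
```

View pics/s7c.png

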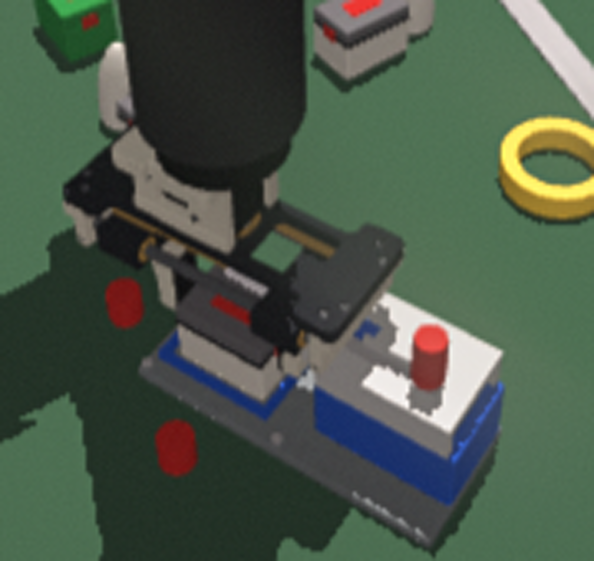

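The case sits inside the rails and is released. I'll check the nest and the knob from above with the wrist camera.

```bash
python3 -m creep '[{"ax":0,"ay":0,"az":0,"tx":0,"ty":0.04,"tz":0.01,"fingers":0.06},{"ax":0,"ay":0,"az":0,"tx":0,"ty":0.08,"tz":0.02,"fingers":0.06},{"ax":0,"ay":0,"az":0,"tx":0,"ty":0.1,"tz":0.03,"fingers":0.06},{"ax":0,"ay":0,"az":0,"tx":0,"ty":0.1,"tz":0.03,"fingers":0.06},{"ax":0,"ay":0,"az":0,"tx":0,"ty":0.1,"tz":0.03,"fingers":0.06}]'
python3 - <<'E'
from h import *
c=cap('wrist','w8');s=c['state']
W=cloud(c);M=R.from_euler('xyz',s['eef_rot'],degrees=True).as_matrix()
hsv=cv2.cvtColor(c['pixels'],cv2.COLOR_BGR2HSV);red=((hsv[...,0]<8)|(hsv[...,0]>172))&(hsv[...,1]>150)
k=red&(W[...,2]>.118)&(W[...,2]<.135);q=W[k]
print('knob',len(q),q.mean(0).round(4),cv2.minAreaRect((q[:,:2]*1000).astype(np.float32)))
toprect(c,.44,.55,-.21,-.11,.055,.066)
plan((.5836,-.2585,.095),-46.4)
for n in('scene','side'):
    d=cap(n,n+'8');toprect(d,.44,.55,-.21,-.10,.054,.066)
E
```

```text
time_s: 18.5
tcp_pos: [0.5374, -0.2554, 0.1957]
eef_rot: [-64.4, 90.0, 159.1]
contact_force: [-0.2, 0.1, -0.1]
gripper_width: 0.0597
knob 511 [ 0.584  -0.2552  0.1237] ((583.6197509765625, -255.7303466796875), (18.833763122558594, 17.875402450561523), 89.51628875732422)
[ 504.9 -173.5] [103.5  45.2] -46.4 3294 z 0.0597
yaw -46.4 turn [-0.03  0.    0.02]
yaw 133.6 turn [ 1.7997e+02  3.0000e-02 -1.0000e-02]
t [ 0.1008  0.0345 -0.0311] tcp [ 0.5373 -0.2549  0.1958] tooly [ 0.689 -0.725 -0.   ] j6 140.1 F [-0.32  0.19  0.99] w 0.0602 time 18.55
[ 492.3 -161.1] [68.1 43.9] -48.2 264 z 0.0598
[ 492.2 -160.8] [65.9 47.5] -45.6 612 z 0.0589
```

View pics/w8.png

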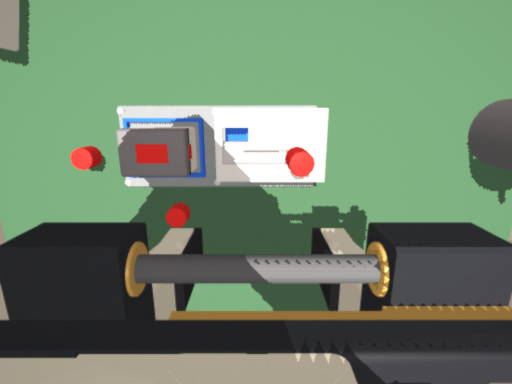

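The wrist view shows the case inside the blue frame at px (155,150) and the knob at (300,162). I'll move to the knob and descend with the jaws at 60 mm.

```bash
python3 -m creep '[{"ax":0,"ay":0,"az":0,"tx":0,"ty":0.017,"tz":-0.016,"fingers":0.06},{"ax":0,"ay":0,"az":0,"tx":0,"ty":0.034,"tz":-0.032,"fingers":0.06},{"ax":0,"ay":0,"az":0,"tx":0.03,"ty":0.034,"tz":-0.032,"fingers":0.06},{"ax":0,"ay":0,"az":0,"tx":0.05,"ty":0.034,"tz":-0.032,"fingers":0.06},{"ax":0,"ay":0,"az":0,"tx":0.05,"ty":0.034,"tz":-0.032,"fingers":0.06}]'
python3 - <<'E'
from h import *
plan((.5838,-.2572,.095),-46.4)
E
```

```text
time_s: 19.15
tcp_pos: [0.5825, -0.2562, 0.1428]
eef_rot: [-59.0, 89.7, 164.6]
contact_force: [0.7, -0.8, -0.1]
gripper_width: 0.0598
yaw -46.4 turn [0.04 0.16 0.26]
yaw 133.6 turn [-179.96   -0.41    0.24]
t [ 0.0478  0.0018 -0.0004] tcp [ 0.5825 -0.2562  0.1428] tooly [ 0.69  -0.724 -0.005] j6 139.9 F [ 0.65 -0.8  -0.07] w 0.0598 time 19.15
```

```bash
python3 -m creep '[{"ax":0,"ay":0,"az":0,"tx":0.02,"ty":0.001,"tz":0,"fingers":0.06},{"ax":0,"ay":0,"az":0,"tx":0.04,"ty":0.001,"tz":0,"fingers":0.06},{"ax":0,"ay":0,"az":0,"tx":0.046,"ty":0.001,"tz":0,"fingers":0.06},{"ax":0,"ay":0,"az":0,"tx":0.046,"ty":0.001,"tz":0,"fingers":0.06},{"ax":0,"ay":0,"az":0,"tx":0.046,"ty":0.001,"tz":0,"fingers":0.06}]'
python3 - <<'E'
from h import *
plan((.5838,-.2572,.095),-46.4)
c=cap('side','s9')
cv2.imwrite('pics/s9c.png',cv2.resize(c['pixels'][180:350,200:380],None,fx=3.3,fy=3.3,interpolation=cv2.INTER_CUBIC))
E
```

```text
time_s: 19.65
tcp_pos: [0.5858, -0.2584, 0.1011]
eef_rot: [114.6, 89.9, -21.7]
contact_force: [-0.5, -0.7, 0.3]
gripper_width: 0.06
yaw -46.4 turn [ 0.03 -0.04 -0.09]
yaw 133.6 turn [-1.7997e+02  1.5000e-01 -7.0000e-02]
t [ 0.0061 -0.0023  0.0006] tcp [ 0.5858 -0.2584  0.1011] tooly [ 0.69  -0.724  0.002] j6 140.0 F [-0.45 -0.68  0.3 ] w 0.06 time 19.65
```

View pics/s9c.png

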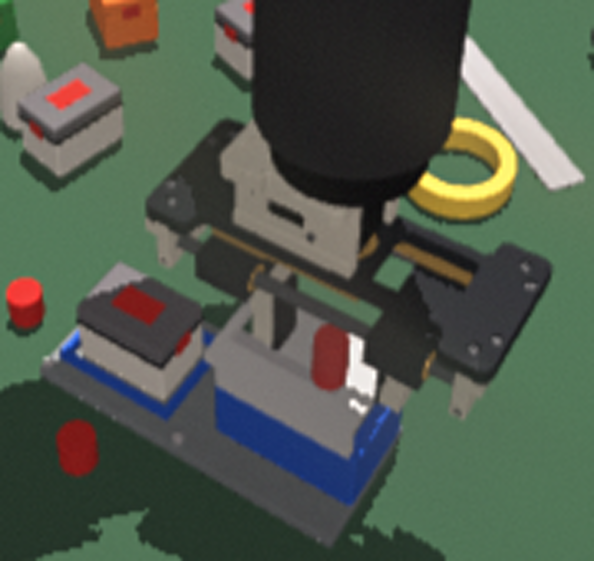

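The knob at crop px (330,355) is between the open fingers. I'll close on it.

```bash
python3 -m creep '[{"ax":0,"ay":0,"az":0,"tx":0.004,"ty":-0.001,"tz":0,"fingers":0.06},{"ax":0,"ay":0,"az":0,"tx":0.004,"ty":-0.001,"tz":0,"fingers":0.01},{"ax":0,"ay":0,"az":0,"tx":0.004,"ty":-0.001,"tz":0,"fingers":0.01},{"ax":0,"ay":0,"az":0,"tx":0.004,"ty":-0.001,"tz":0,"fingers":0.01},{"ax":0,"ay":0,"az":0,"tx":0.004,"ty":-0.001,"tz":0,"fingers":0.01}]' 25
python3 -m creep '[{"ax":0,"ay":0,"az":0,"tx":0,"ty":0,"tz":0,"fingers":0.01},{"ax":0,"ay":0,"az":0,"tx":0,"ty":0,"tz":0,"fingers":0.01},{"ax":0,"ay":0,"az":0,"tx":0,"ty":0,"tz":0,"fingers":0.01}]'
```

```text
time_s: 20.2
tcp_pos: [0.5844, -0.2576, 0.0956]
eef_rot: [121.3, 90.0, -15.1]
contact_force: [-0.4, -0.2, -0.4]
gripper_width: 0.0332
time_s: 20.5
tcp_pos: [0.5843, -0.2576, 0.0956]
eef_rot: [-73.3, 90.0, 150.3]
contact_force: [0.0, 1.4, 0.5]
gripper_width: 0.0194
```

```bash
python3 -m creep '[{"ax":0,"ay":0,"az":0,"tx":0,"ty":-0.01,"tz":0,"fingers":0.01},{"ax":0,"ay":0,"az":0,"tx":0,"ty":-0.022,"tz":0,"fingers":0.01},{"ax":0,"ay":0,"az":0,"tx":0,"ty":-0.035,"tz":0,"fingers":0.01},{"ax":0,"ay":0,"az":0,"tx":0,"ty":-0.046,"tz":0,"fingers":0.01},{"ax":0,"ay":0,"az":0,"tx":0,"ty":-0.052,"tz":0,"fingers":0.01}]'
python3 -m creep '[{"ax":0,"ay":0,"az":0,"tx":0,"ty":-0.002,"tz":0,"fingers":0.01},{"ax":0,"ay":0,"az":0,"tx":0,"ty":-0.004,"tz":0,"fingers":0.01},{"ax":0,"ay":0,"az":0,"tx":0,"ty":-0.005,"tz":0,"fingers":0.01},{"ax":0,"ay":0,"az":0,"tx":0,"ty":-0.005,"tz":0,"fingers":0.01}]'
python3 - <<'E'
from h import *
s=r.get_state();a=np.radians(-46.4);u=np.array([np.cos(a),np.sin(a)]);w=np.array([-u[1],u[0]])
d=s['tcp_pos'][:2]-np.array([.5843,-.2576]);F=s['contact_force'][:2];print('along',d@u,'side',d@w,'F',F@u,F@w)
E
```

```text
time_s: 21.0
tcp_pos: [0.549, -0.2199, 0.0957]
eef_rot: [117.3, 89.9, -19.0]
contact_force: [4.3, -5.8, -5.8]
gripper_width: 0.0197
time_s: 21.4
tcp_pos: [0.546, -0.2167, 0.0956]
eef_rot: [113.4, 89.9, -23.0]
contact_force: [5.2, -5.6, -5.4]
gripper_width: 0.0196
along -0.056057948739046404 side 0.0004360707051859253 F 7.661528478534015 -0.0542302211585293
```

It's 56 mm forward with the spring at about 7 N. Now sideways (tool -z).

```bash
cat >> h.py <<'E'
def kn():
    s=r.get_state();a=np.radians(-46.4);u=np.array([np.cos(a),np.sin(a)]);w=np.array([-u[1],u[0]])
    d=s['tcp_pos'][:2]-np.array([.5843,-.2576]);F=s['contact_force'][:2];print('along',(d@u).round(4),'side',(d@w).round(4),'F',(F@u).round(1),(F@w).round(1),s['contact_force'][2].round(1),'w',s['gripper_width'],s['time_s'])
E
python3 -m creep '[{"ax":0,"ay":0,"az":0,"tx":0,"ty":0,"tz":-0.004,"fingers":0.01},{"ax":0,"ay":0,"az":0,"tx":0,"ty":0,"tz":-0.008,"fingers":0.01},{"ax":0,"ay":0,"az":0,"tx":0,"ty":0,"tz":-0.012,"fingers":0.01},{"ax":0,"ay":0,"az":0,"tx":0,"ty":0,"tz":-0.016,"fingers":0.01},{"ax":0,"ay":0,"az":0,"tx":0,"ty":0,"tz":-0.018,"fingers":0.01}]'
python3 -c "from h import *;kn()"
python3 -m creep '[{"ax":0,"ay":0,"az":0,"tx":0,"ty":0,"tz":-0.001,"fingers":0.01},{"ax":0,"ay":0,"az":0,"tx":0,"ty":0,"tz":-0.001,"fingers":0.01},{"ax":0,"ay":0,"az":0,"tx":0,"ty":0,"tz":-0.001,"fingers":0.01}]'
python3 -c "from h import *;kn()"
```

```text
time_s: 21.9
tcp_pos: [0.5593, -0.2043, 0.0956]
eef_rot: [110.5, 89.9, -25.9]
contact_force: [4.6, -5.4, -4.9]
gripper_width: 0.0192
along -0.0559 side 0.0186 F 7.0 -0.4 -4.9 w 0.01915618095580132 21.9
time_s: 22.2
tcp_pos: [0.5596, -0.2039, 0.0957]
eef_rot: [103.3, 89.9, -33.1]
contact_force: [3.7, -5.7, -4.8]
gripper_width: 0.0195
along -0.0559 side 0.0192 F 6.7 -1.2 -4.8 w 0.019508028642241902 22.2
```

Sideways travel is complete at 19 mm. Now I'll ease back (+ty) into the notch.

```bash
python3 -m creep '[{"ax":0,"ay":0,"az":0,"tx":0,"ty":0.003,"tz":0,"fingers":0.01},{"ax":0,"ay":0,"az":0,"tx":0,"ty":0.006,"tz":0,"fingers":0.01},{"ax":0,"ay":0,"az":0,"tx":0,"ty":0.009,"tz":0,"fingers":0.01},{"ax":0,"ay":0,"az":0,"tx":0,"ty":0.01,"tz":0,"fingers":0.01},{"ax":0,"ay":0,"az":0,"tx":0,"ty":0.01,"tz":0,"fingers":0.01}]'
python3 -c "from h import *;kn()"
```

```text
time_s: 22.7
tcp_pos: [0.5663, -0.211, 0.0956]
eef_rot: [105.6, 89.9, -30.8]
contact_force: [3.5, -4.7, -4.1]
gripper_width: 0.0194
along -0.0462 side 0.0191 F 5.8 -0.7 -4.1 w 0.019395928202658133 22.7
```

```bash
python3 -m creep '[{"ax":0,"ay":0,"az":0,"tx":0,"ty":0.001,"tz":0,"fingers":0.01},{"ax":0,"ay":0,"az":0,"tx":0,"ty":0.0015,"tz":0,"fingers":0.01},{"ax":0,"ay":0,"az":0,"tx":0,"ty":0.0015,"tz":0,"fingers":0.01}]'
python3 -c "from h import *;kn()"
```

```text
time_s: 23.0
tcp_pos: [0.5664, -0.2112, 0.0956]
eef_rot: [-84.1, 90.0, 139.5]
contact_force: [0.5, 0.3, 0.3]
gripper_width: 0.0195
along -0.0459 side 0.0191 F 0.1 0.6 0.3 w 0.01954642149184297 23.0
```

The force dropped to zero and the bolt rests in the notch at 46 mm. I'll open, rise straight up and look.

```bash
python3 -m creep '[{"ax":0,"ay":0,"az":0,"tx":0,"ty":0,"tz":0,"fingers":0.06},{"ax":0,"ay":0,"az":0,"tx":0,"ty":0,"tz":0,"fingers":0.06},{"ax":0,"ay":0,"az":0,"tx":0,"ty":0,"tz":0,"fingers":0.06},{"ax":0,"ay":0,"az":0,"tx":0,"ty":0,"tz":0,"fingers":0.06},{"ax":0,"ay":0,"az":0,"tx":0,"ty":0,"tz":0,"fingers":0.06}]'
python3 -m creep '[{"ax":0,"ay":0,"az":0,"tx":-0.02,"ty":0,"tz":0,"fingers":0.06},{"ax":0,"ay":0,"az":0,"tx":-0.05,"ty":0,"tz":0,"fingers":0.06},{"ax":0,"ay":0,"az":0,"tx":-0.08,"ty":0,"tz":0.01,"fingers":0.06},{"ax":0,"ay":0,"az":0,"tx":-0.11,"ty":0,"tz":0.05,"fingers":0.06},{"ax":0,"ay":0,"az":0,"tx":-0.12,"ty":0,"tz":0.09,"fingers":0.06}]'
python3 -m creep '[{"ax":0,"ay":0,"az":0,"tx":0,"ty":0,"tz":0,"fingers":0.06},{"ax":0,"ay":0,"az":0,"tx":0,"ty":0,"tz":0,"fingers":0.06},{"ax":0,"ay":0,"az":0,"tx":0,"ty":0,"tz":0,"fingers":0.06}]'
python3 - <<'E'
from h import *
ref=None
for n in('scene','side'):
    d=cap(n,n+'10');W=cloud(d)
    hsv=cv2.cvtColor(d['pixels'],cv2.COLOR_BGR2HSV);red=((hsv[...,0]<8)|(hsv[...,0]>172))&(hsv[...,1]>140)
    q=W[red&(W[...,2]>.112)&(W[...,2]<.135)&(W[...,0]>.4)&(W[...,1]<-.1)];print('knob',len(q),q.mean(0).round(4))
    q=cv2.minAreaRect((q[:,:2]*1000).astype(np.float32));a=np.radians(-46.4);u=np.array([np.cos(a),np.sin(a)]);w=np.array([-u[1],u[0]]);e=np.array(q[0])-[491.8,-160.7];print('cradle x,y',e@u,e@w)
    toprect(d,.602,.675,.08,.165,.046,.058); toprect(d,.455,.53,.0,.075,.046,.058)
    toprect(d,.42,.54,-.21,-.1,.054,.065)
    old=pickle.load(open(n+'0.pkl','rb'));Wo=cloud(old)
    for nm,(x,y,z) in dict(coneS=(.447,.09,.06),coneQ=(.6955,.151,.06),glue=(.55,.313,.085),capa=(.424,-.105,.02),capb=(.442,-.22,.02),tape=(.749,-.052,.015)).items():
        o=[]
        for V in (Wo,W):
            rad=.05 if nm=='tape' else .025
            m=(np.hypot(V[...,0]-x,V[...,1]-y)<rad)&(V[...,2]>z)
            o.append(np.nanmean(V[m],0).round(3).tolist() if m.any() else None)
        print(nm,o)
d=pickle.load(open('side10.pkl','rb'));cv2.imwrite('pics/s10c.png',cv2.resize(d['pixels'][110:350,150:380],None,fx=2.4,fy=2.4,interpolation=cv2.INTER_CUBIC))
c=cap('wrist','w10')
E
```

```text
time_s: 23.5
tcp_pos: [0.5667, -0.2116, 0.0955]
eef_rot: [-59.9, 90.0, 163.7]
contact_force: [0.2, -1.0, -0.8]
gripper_width: 0.0535
time_s: 24.0
tcp_pos: [0.5025, -0.2744, 0.2189]
eef_rot: [115.4, 89.7, -20.9]
contact_force: [-0.5, -0.5, -0.1]
gripper_width: 0.0599
time_s: 24.3
tcp_pos: [0.5016, -0.2734, 0.2152]
eef_rot: [-76.8, 90.0, 146.7]
contact_force: [0.4, -0.2, -0.7]
gripper_width: 0.06
knob 68 [ 0.6261 -0.2918  0.1225]
cradle x,y 229.29800189279177 3.781711066839979
[643.4 121.7] [63.7 49.4] 20.4 188 z 0.0501
[481.5  50.5] [61.4 48.2] 19.9 153 z 0.0499
[ 492.3 -161.1] [66.7 52.7] -39.2 221 z 0.0598
coneS [[0.447, 0.089, 0.066], [0.446, 0.09, 0.066]]
coneQ [[0.697, 0.149, 0.066], [0.696, 0.15, 0.066]]
glue [[0.55, 0.311, 0.093], [0.55, 0.311, 0.093]]
capa [[0.424, -0.105, 0.024], [0.423, -0.111, 0.522]]
capb [[0.442, -0.221, 0.023], [0.442, -0.221, 0.023]]
tape [[0.75, -0.054, 0.021], [0.75, -0.054, 0.021]]
knob 53 [ 0.6821 -0.371   0.1222]
cradle x,y 233.7744912307089 -1.2119230855023966
[660.4 116.9] [67.3 28.6] 65.3 99 z 0.0493
[0. 0.] [0. 0.] 0.0 0 z nan
[ 496.4 -166.2] [79.9 47.3] -48.8 576 z 0.0589
coneS [[0.445, 0.09, 0.066], None]
coneQ [[0.695, 0.15, 0.065], [0.695, 0.149, 0.066]]
glue [[0.55, 0.312, 0.092], None]
capa [[0.423, -0.104, 0.023], [0.423, -0.105, 0.023]]
capb [[0.441, -0.221, 0.023], [0.437, -0.226, 0.26]]
tape [[0.747, -0.054, 0.02], [0.752, -0.055, 0.02]]h.py:31: RuntimeWarning: Mean of empty slice.
  print(np.round(rr[0],1),np.round(sorted(rr[1])[::-1],1),round((a+90)%180-90,1),len(P),'z',P[:,2].mean().round(4))
  ret = ret.dtype.type(ret / rcount)
```

View pics/s10c.png

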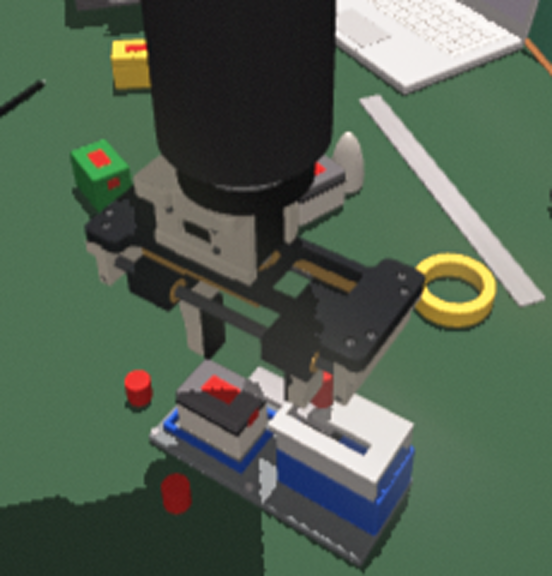

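View pics/w10.png

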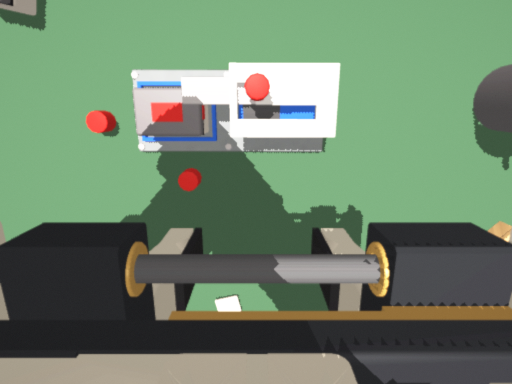

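The wrist view shows the steel bar lying over the case end at px (210,88), the knob held in the notch at (257,87), and both caps in place. My knob mask caught the red pencil, so I'll repeat that check with a tighter region.

Run:
```python
from h import *
a=np.radians(-46.4);u=np.array([np.cos(a),np.sin(a)]);w=np.array([-u[1],u[0]])
for t in ('w8','w10','scene8','scene10'):
    d=pickle.load(open(t+'.pkl','rb'));W=cloud(d)
    hsv=cv2.cvtColor(d['pixels'],cv2.COLOR_BGR2HSV);red=((hsv[...,0]<8)|(hsv[...,0]>172))&(hsv[...,1]>140)
    q=W[red&(W[...,2]>.118)&(W[...,2]<.135)&(W[...,0]>.45)&(W[...,0]<.64)&(W[...,1]<-.15)&(W[...,1]>-.3)]
    if len(q):
        e=np.array(cv2.minAreaRect((q[:,:2]*1000).astype(np.float32))[0])-[491.8,-160.7];print(t,len(q),(e@u).round(1),(e@w).round(1))
d=pickle.load(open('scene10.pkl','rb'));cv2.imwrite('pics/c10c.png',cv2.resize(d['pixels'][100:300,140:360],None,fx=3,fy=3,interpolation=cv2.INTER_CUBIC))
```

```text
w8 514 132.3 0.8
w10 432 87.5 19.2
scene8 35 136.1 0.0
scene10 37 89.9 17.2
```

View pics/c10c.png

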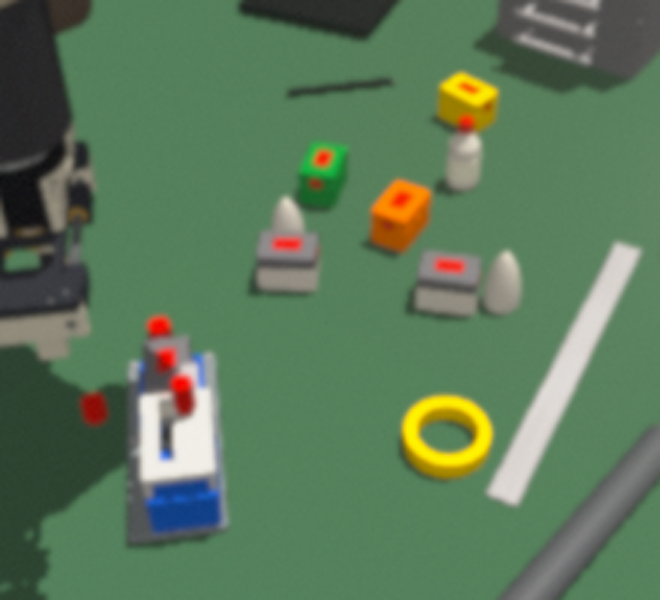

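The bolt moved about 45 mm along and 17–19 mm across, and it holds without the gripper. Both empty cases stand upright, the bystanders are in place, and the robot is clear of everything. I'll hand in.

```bash
python3 -c "
from plant import order
print(order.close_job())"
```

```text
the job is handed in; nothing more can be done
None
```

The job is handed in: the loaded case is in the nest and the bolt is in its holding notch. The hand-in gave no verdict, so what follows rests on my own last checks.

- **Finding the loaded case:** The case by one cone and the case by the other each weighed about 1.9 N, so both are empty; I set them back on the table. The case by the glue weighed about 5 N, so it is the loaded one.
- **Nest:** I lowered the loaded case until it touched the floor and opened the fingers before touching the bolt. With the gripper up, both fixed cameras put it within 1 mm of the nest centre, lid at the right height and about 1–2° off in yaw.
- **Bolt:** I pushed the knob 56 mm forward and 19 mm sideways, then eased it back to 46 mm, where the force fell to zero. After release the cameras put it 45–46 mm along and 17–19 mm across, with the bar over the end of the case.
- **The rest:** Both empty cases stand upright. The cones, glue, caps and tape are where they were to within about 1 mm, except the tape in one view (about 5 mm, with the gripper partly in the way). The robot touched nothing, and the clock was at about 24.5 s.

**Checks that failed or disagreed:**
- My first knob reading after release was wrong because the colour mask picked up a red pencil; I repeated it with a tighter region.
- Some late checks from the fixed cameras were spoiled by the gripper or the bar, including the loaded case's final yaw and the side view of one empty case, one cone and the glue. I relied on the other views for those.
- The wrist camera disagreed with the fixed ones by 2–3 mm.

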